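# Pack the tile sample sets

### The job

Pack the two sets of sample tiles. For each colour, square its loose tiles up into one pile, tip the whole pile together into the tray of the same colour - low end in under the lip, then let the other end down so it lies flat - and, before you tip in the other colour, press the red plunger of the label feeder fully down to its stop to feed out that set's label. Start with whichever colour you like, press again after the second set, and do not disturb the tape measure standing on the left.

Things in the scene. Friction and masses are not known exactly. Their poses are not given: they have to be found in the camera images.
- blue_1: blue glazed sample tile, a flat slab 90 x 58 x 10 mm, 110 g, pale underside; origin at the centre of the underside, x along the 90 mm length, z up out of the glazed face. Always there.
- blue_2: blue glazed sample tile, a flat slab 90 x 58 x 10 mm, 110 g, pale underside; origin at the centre of the underside, x along the 90 mm length, z up out of the glazed face. It may be absent.
- blue_3: blue glazed sample tile, a flat slab 90 x 58 x 10 mm, 110 g, pale underside; origin at the centre of the underside, x along the 90 mm length, z up out of the glazed face. It may be absent.
- white_1: white glazed sample tile, a flat slab 90 x 58 x 10 mm, 110 g, pale underside; origin at the centre of the underside, x along the 90 mm length, z up out of the glazed face. Always there.
- white_2: white glazed sample tile, a flat slab 90 x 58 x 10 mm, 110 g, pale underside; origin at the centre of the underside, x along the 90 mm length, z up out of the glazed face. It may be absent.
- white_3: white glazed sample tile, a flat slab 90 x 58 x 10 mm, 110 g, pale underside; origin at the centre of the underside, x along the 90 mm length, z up out of the glazed face. It may be absent.
- tray_blue: fixed blue-walled tray (grey floor) for the blue tiles, outside 107 x 71 mm; origin at the centre of its underside. Floor top at z = 4 mm; inside x = -49.5 to 49.5, y = -31.5 to 31.5 mm; walls 4 mm. Wall at +x: 44 mm high, with the lip. Wall at -x: 30 mm high. Side walls only at the corners, x > 25.5 (44 mm high) and x < -38.5 (30 mm high); open between, down to the floor, for fingers
- tray_white: fixed white-walled tray (grey floor) for the white tiles, outside 107 x 71 mm; origin at the centre of its underside. Floor top at z = 4 mm; inside x = -49.5 to 49.5, y = -31.5 to 31.5 mm; walls 4 mm. Wall at +x: 44 mm high, with the lip. Wall at -x: 30 mm high. Side walls only at the corners, x > 25.5 (44 mm high) and x < -38.5 (30 mm high); open between, down to the floor, for fingers
- tray_blue_lip (a point): middle of the free edge of the blue tray's lip, underside: 44 mm above the tray's underside, at the tray's x = 36.5 mm. The lip (4 mm thick) overhangs 13 mm, so the mouth is only 86 mm long: tiles enter tilted, the end at the tray's +x low and pushed under the lip, then the other end is let down
- tray_white_lip (a point): middle of the free edge of the white tray's lip, underside: 44 mm above the tray's underside, at the tray's x = 36.5 mm. The lip (4 mm thick) overhangs 13 mm, so the mouth is only 86 mm long: tiles enter tilted, the end at the tray's +x low and pushed under the lip, then the other end is let down
- plunger_top (a point): centre of the top of the red mushroom knob (38 mm across, 12 mm thick) of the sprung plunger on the fixed grey label feeder (78 x 66 mm, body 36 mm high); 69 mm above the bench when up; it is pressed straight down
- plunger (a joint): stroke of the plunger in m: 0 up, 0.014 at its stop; it springs back by itself; 3.5 N to start it, 8.4 N to hold it at the stop
- tape_measure: bystander, to be left alone: grey tape measure standing, 39 x 81 x 62 mm
Things that resemble listed ones, but are neither listed nor needed, are in the scene too. What is shaped like the white_3 but brown is not meant.

How it is judged:
On the way, in this order (a step that is already met when the one before it is completed fails the run):
1. the whole pile of one colour is tipped (8 degrees or more) into the mouth of its tray, all its tiles together (((angle between blue_1's own z axis and vertical between 0.14 and 0.9 rad and z of each of blue_1, blue_2, blue_3 in the frame of tray_blue below 0.055 m and x of blue_1 in the frame of tray_blue between -0.04 and 0.04 m and y of blue_1 in the frame of tray_blue between -0.015 and 0.015 m and angle between blue_2's own z axis and vertical between 0.14 and 0.9 rad and x of blue_2 in the frame of tray_blue between -0.04 and 0.04 m and y of blue_2 in the frame of tray_blue between -0.015 and 0.015 m and angle between blue_3's own z axis and vertical between 0.14 and 0.9 rad and x of blue_3 in the frame of tray_blue between -0.04 and 0.04 m and y of blue_3 in the frame of tray_blue between -0.015 and 0.015 m) or (angle between white_1's own z axis and vertical between 0.14 and 0.9 rad and z of each of white_1, white_2, white_3 in the frame of tray_white below 0.055 m and x of white_1 in the frame of tray_white between -0.04 and 0.04 m and y of white_1 in the frame of tray_white between -0.015 and 0.015 m and angle between white_2's own z axis and vertical between 0.14 and 0.9 rad and x of white_2 in the frame of tray_white between -0.04 and 0.04 m and y of white_2 in the frame of tray_white between -0.015 and 0.015 m and angle between white_3's own z axis and vertical between 0.14 and 0.9 rad and x of white_3 in the frame of tray_white between -0.04 and 0.04 m and y of white_3 in the frame of tray_white between -0.015 and 0.015 m))), for 0.1 s.
2. that set lies flat in its tray (((angle between each of blue_1, blue_2, blue_3's own z axis and vertical below 0.05 rad and z of blue_1 in the frame of tray_blue between 0.001 and 0.03 m and linear speed of each of blue_1, blue_2, blue_3 below 0.02 m/s and x of blue_1 in the frame of tray_blue between -0.008 and 0.008 m and y of blue_1 in the frame of tray_blue between -0.006 and 0.006 m and z of blue_2 in the frame of tray_blue between 0.001 and 0.03 m and x of blue_2 in the frame of tray_blue between -0.008 and 0.008 m and y of blue_2 in the frame of tray_blue between -0.006 and 0.006 m and z of blue_3 in the frame of tray_blue between 0.001 and 0.03 m and x of blue_3 in the frame of tray_blue between -0.008 and 0.008 m and y of blue_3 in the frame of tray_blue between -0.006 and 0.006 m) or (angle between each of white_1, white_2, white_3's own z axis and vertical below 0.05 rad and z of white_1 in the frame of tray_white between 0.001 and 0.03 m and linear speed of each of white_1, white_2, white_3 below 0.02 m/s and x of white_1 in the frame of tray_white between -0.008 and 0.008 m and y of white_1 in the frame of tray_white between -0.006 and 0.006 m and z of white_2 in the frame of tray_white between 0.001 and 0.03 m and x of white_2 in the frame of tray_white between -0.008 and 0.008 m and y of white_2 in the frame of tray_white between -0.006 and 0.006 m and z of white_3 in the frame of tray_white between 0.001 and 0.03 m and x of white_3 in the frame of tray_white between -0.008 and 0.008 m and y of white_3 in the frame of tray_white between -0.006 and 0.006 m))), for 0.2 s.
3. the plunger is pressed to its stop for the first set (value of joint plunger above 0.0128 m), for 0.1 s.
4. the whole pile of the other colour is tipped (8 degrees or more) into the mouth of its tray, all its tiles together ((((angle between each of blue_1, blue_2, blue_3's own z axis and vertical below 0.05 rad and z of blue_1 in the frame of tray_blue between 0.001 and 0.03 m and linear speed of each of blue_1, blue_2, blue_3 below 0.02 m/s and x of blue_1 in the frame of tray_blue between -0.008 and 0.008 m and y of blue_1 in the frame of tray_blue between -0.006 and 0.006 m and z of blue_2 in the frame of tray_blue between 0.001 and 0.03 m and x of blue_2 in the frame of tray_blue between -0.008 and 0.008 m and y of blue_2 in the frame of tray_blue between -0.006 and 0.006 m and z of blue_3 in the frame of tray_blue between 0.001 and 0.03 m and x of blue_3 in the frame of tray_blue between -0.008 and 0.008 m and y of blue_3 in the frame of tray_blue between -0.006 and 0.006 m) and (angle between white_1's own z axis and vertical between 0.14 and 0.9 rad and z of each of white_1, white_2, white_3 in the frame of tray_white below 0.055 m and x of white_1 in the frame of tray_white between -0.04 and 0.04 m and y of white_1 in the frame of tray_white between -0.015 and 0.015 m and angle between white_2's own z axis and vertical between 0.14 and 0.9 rad and x of white_2 in the frame of tray_white between -0.04 and 0.04 m and y of white_2 in the frame of tray_white between -0.015 and 0.015 m and angle between white_3's own z axis and vertical between 0.14 and 0.9 rad and x of white_3 in the frame of tray_white between -0.04 and 0.04 m and y of white_3 in the frame of tray_white between -0.015 and 0.015 m)) or ((angle between each of white_1, white_2, white_3's own z axis and vertical below 0.05 rad and z of white_1 in the frame of tray_white between 0.001 and 0.03 m and linear speed of each of white_1, white_2, white_3 below 0.02 m/s and x of white_1 in the frame of tray_white between -0.008 and 0.008 m and y of white_1 in the frame of tray_white between -0.006 and 0.006 m and z of white_2 in the frame of tray_white between 0.001 and 0.03 m and x of white_2 in the frame of tray_white between -0.008 and 0.008 m and y of white_2 in the frame of tray_white between -0.006 and 0.006 m and z of white_3 in the frame of tray_white between 0.001 and 0.03 m and x of white_3 in the frame of tray_white between -0.008 and 0.008 m and y of white_3 in the frame of tray_white between -0.006 and 0.006 m) and (angle between blue_1's own z axis and vertical between 0.14 and 0.9 rad and z of each of blue_1, blue_2, blue_3 in the frame of tray_blue below 0.055 m and x of blue_1 in the frame of tray_blue between -0.04 and 0.04 m and y of blue_1 in the frame of tray_blue between -0.015 and 0.015 m and angle between blue_2's own z axis and vertical between 0.14 and 0.9 rad and x of blue_2 in the frame of tray_blue between -0.04 and 0.04 m and y of blue_2 in the frame of tray_blue between -0.015 and 0.015 m and angle between blue_3's own z axis and vertical between 0.14 and 0.9 rad and x of blue_3 in the frame of tray_blue between -0.04 and 0.04 m and y of blue_3 in the frame of tray_blue between -0.015 and 0.015 m)))), for 0.1 s.
5. both sets lie flat in their trays (angle between each of blue_1, blue_2, blue_3, white_1, white_2, white_3's own z axis and vertical below 0.05 rad and z of blue_1 in the frame of tray_blue between 0.001 and 0.03 m and linear speed of each of blue_1, blue_2, blue_3, white_1, white_2, white_3 below 0.02 m/s and x of blue_1 in the frame of tray_blue between -0.008 and 0.008 m and y of blue_1 in the frame of tray_blue between -0.006 and 0.006 m and z of blue_2 in the frame of tray_blue between 0.001 and 0.03 m and x of blue_2 in the frame of tray_blue between -0.008 and 0.008 m and y of blue_2 in the frame of tray_blue between -0.006 and 0.006 m and z of blue_3 in the frame of tray_blue between 0.001 and 0.03 m and x of blue_3 in the frame of tray_blue between -0.008 and 0.008 m and y of blue_3 in the frame of tray_blue between -0.006 and 0.006 m and z of white_1 in the frame of tray_white between 0.001 and 0.03 m and x of white_1 in the frame of tray_white between -0.008 and 0.008 m and y of white_1 in the frame of tray_white between -0.006 and 0.006 m and z of white_2 in the frame of tray_white between 0.001 and 0.03 m and x of white_2 in the frame of tray_white between -0.008 and 0.008 m and y of white_2 in the frame of tray_white between -0.006 and 0.006 m and z of white_3 in the frame of tray_white between 0.001 and 0.03 m and x of white_3 in the frame of tray_white between -0.008 and 0.008 m and y of white_3 in the frame of tray_white between -0.006 and 0.006 m), for 0.2 s.
6. the plunger is pressed to its stop again for the second set (value of joint plunger above 0.0128 m), for 0.1 s.
At the end, for the whole second after the job is handed in: every tile lies flat (within 3 degrees) and at rest inside the tray of its own colour, under the height of the lip and within 8 mm lengthwise and 6 mm sideways of the tray's centre; the plunger is up again (all of step 5 and value of joint plunger below 0.003 m); the robot touches nothing.
It fails at once if the tape measure is moved more than 3 cm (distance of tape_measure from where it was at the start of the episode above 0.03 m).
Of blue_2, blue_3 only 1 to 2 are there at a start; the rules pass over those that are not, and their reading is None.
Of white_2, white_3 only 1 to 2 are there at a start; the rules pass over those that are not, and their reading is None.
At some moment in a run one of blue_1, blue_3, white_1, white_3 may be knocked a few centimetres aside while the robot is not near it.
It also fails if it takes over 210 s, if anything falls off the work surface, if the arm or the gripper's body presses on something with over 40 N, if the wrist force passes 120 N, or if a joint passes its speed limit or range.

### The arm

A 6-joint arm with a two-finger parallel gripper is mounted at the origin on the work surface; the furniture and walls round the work are solid. World frame = base frame: x ahead of the robot, y to its left, z up, the work surface at z = 0. Lengths are in m, angles in rad, forces in N, time in s.
With the tool pointing down it reaches from about 0.25 to 0.775 m from the base axis. Payload 4 kg.
Tool frame: the origin (TCP) lies midway between the tips of the shut fingers; the grasp point (between the pads) lies 19 mm behind it (robot.tcp_to_grasp is the distance from the TCP to the grasp point, in m); x points along the fingers, y is the direction in which the jaws open and shut, and the axes are right-handed (so a half turn about x gives the same grasp; the last joint's range is limited). The gripper opens to 94 mm and grips with 3 to 60 N. Pads are 16 mm wide; open, the fingers measure 119 mm over their backs; the gripper's body (75 mm by 177 mm) begins 78 mm behind the grasp point.
Start: joints at [1.142, 0.087, 1.371, -0, 1.684, -0.103], TCP at [0.176, 0.521, 0.206] pointing down, gripper open.
Joint ranges: [-3.1, 3.1], [-0.76, 2.03], [0.27, 2.55], [-1.08, 4.22], [0.17, 2.65], [-2.57, 2.57]. Speed limits (rad/s): [2.79, 2.79, 3.14, 3.14, 3.14, 3.14].

### API

Orientations are given as [roll, pitch, yaw] about the fixed x, y, z axes, in that order (R = Rz(yaw) Ry(pitch) Rx(roll)).
In Python, from bench import robot gives the robot as it stands.
- The arm moves only by the tool send_rows, never from a script. Its argument "increments" is a list of rows, each a list of 5 numbers: the opening, from -1 (shut) to 1 (fully open), so that 0 is half open, then the shift along the tool's x, y, z in m, then the turn about the tool's x in rad. In form: [[hand, tx, ty, tz, roll], ...]. A call has 1 to 5 rows; each row is the pose to reach, as a shift and turn from the pose commanded when the call began, along the tool's axes at that moment; what a row does not reach only later rows make up. A row lasts 1/12 s, in which the tool goes at most 41.7 mm and 7.16 degrees, less where a joint would pass 70% of its speed; a pose out of reach is approached as far as the arm can. A call with a gripper value outside its range is refused whole. The fingers move at their own pace and stop on an object; the grip force is fixed at half the most. Time passes only in rows, so rows that repeat a pose let the fingers close. It gives the time, the measured TCP pose, the force and the opening at its end, in the units of the state.
- robot.get_obs(): the state, without advancing time (a new reading comes with each control period).
- robot.snapshot(name): name is "scene" or "top" or "wrist"; returns a dict with "image" (420x560x3 uint8, red, green, blue), "intrinsics" (3x3 intrinsics, pixels), "world_from_camera" (4x4, takes a point from camera to world coordinates). Camera axes: x right, y down, z forward; pixel columns grow to the right and rows downward; lengths in m; the calibration is good to about 2 mm. The wrist camera is an equidistant fisheye: a pixel r from the principal point sees the ray r / f radians off the axis. A picture is of the moment at which its call begins. There is no depth.
- robot.close_job(): hands the job in, once; it reports no verdict.
The state is a dict: "time": time; "joint_positions": joint angles; "qvel": joint speeds; "joint_torque": joint torques, N m; "tool_pos": TCP position; "ee_rot": TCP orientation; "wrist_force": force on the tool from outside, world axes, zero at the start; "wrist_torque": the same for the moment, N m; "width": finger opening in m.
Only numpy, scipy, OpenCV 4.12 (cv2) and the standard library are available. Lean on these libraries where they do the work, as an engineer would, in place of code of your own. Each camera call takes 0.05 s, during which the arm holds its last target.

## Working session

There is one attempt and no reset: what is moved stays moved. The work goes in short steps, Python scripts to look and compute and a tool call to move; the robot and the scene stay as the last step left them, time stands still between calls to the robot, and variables do not carry over. Pictures are saved under pics/ and viewed, and the job is handed in when it is done.

Besides the shell and the picture viewer there is one more tool, called after "Call:" as name(argument=value, ...) on one line, values as JSON. send_rows: Moves the arm, as the interface text tells. Its arguments: {"type":"object","properties":{"increments":{"type":"array"}},"required":["increments"]}

```bash
ls; mkdir -p pics; cat > h.py <<'E'
import numpy as np, cv2
from bench import robot
def snap(name,fn):
    s=robot.snapshot(name); cv2.imwrite(f'pics/{fn}.png',s['image'][:,:,::-1])
    np.savez(f'pics/{fn}.npz',image=s['image'],K=s['intrinsics'],T=s['world_from_camera']); return s
E
python3 - <<'E'
from h import *
for n in ('scene','top','wrist'):
    s=snap(n,n+'0'); print(n,s['intrinsics'].round(1).tolist(),s['world_from_camera'].round(3).tolist())
o=robot.get_obs(); print(o)
E
```

```text
pics
scene [[383.5, 0.0, 284.5], [0.0, 383.5, 207.6], [0.0, 0.0, 1.0]] [[0.875, -0.371, 0.311, 0.03], [-0.484, -0.684, 0.547, -0.623], [0.01, -0.629, -0.778, 0.983], [0.0, 0.0, 0.0, 1.0]]
top [[461.5, 0.0, 275.6], [0.0, 461.5, 214.0], [0.0, 0.0, 1.0]] [[0.033, -0.977, 0.208, 0.128], [-0.999, -0.033, 0.003, 0.012], [0.004, -0.208, -0.978, 1.407], [0.0, 0.0, 0.0, 1.0]]
wrist [[325.2, 0.0, 281.9], [0.0, 325.2, 214.1], [0.0, 0.0, 1.0]] [[0.319, 0.911, 0.263, 0.1], [0.948, -0.307, -0.089, 0.547], [-0.001, 0.277, -0.961, 0.383], [0.0, 0.0, 0.0, 1.0]]
{'time': 0.15, 'joint_positions': array([ 1.14189878e+00,  8.77977574e-02,  1.37188392e+00,  1.73455159e-05,
        1.68361080e+00, -1.03099489e-01]), 'qvel': array([ 7.73182601e-05, -1.10631635e-03, -4.10679439e-03, -5.62901164e-04,
       -5.78111099e-04,  2.49768541e-04]), 'joint_torque': array([ 1.06640433e-03, -3.40639400e+01, -3.02795291e+01,  7.17853778e-02,
        3.04952147e-02, -1.09635014e-04]), 'tool_pos': array([0.17585912, 0.52068552, 0.20457797]), 'ee_rot': array([-1.68403684,  1.56909641, -2.00983296]), 'wrist_force': array([0.53043465, 0.53027766, 0.60850976]), 'wrist_torque': array([-0.00311689, -0.01380907,  0.01044813]), 'width': 0.09402793581279636}
```

View pics/scene0.png

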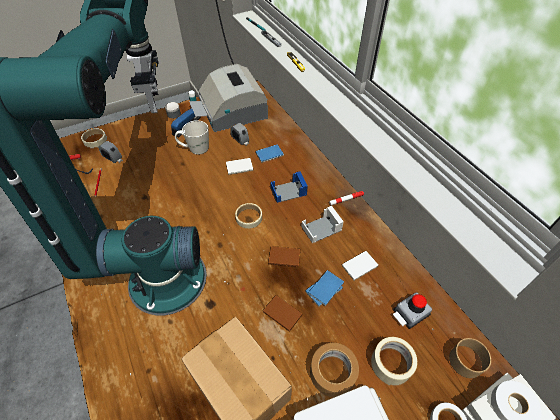

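View pics/top0.png

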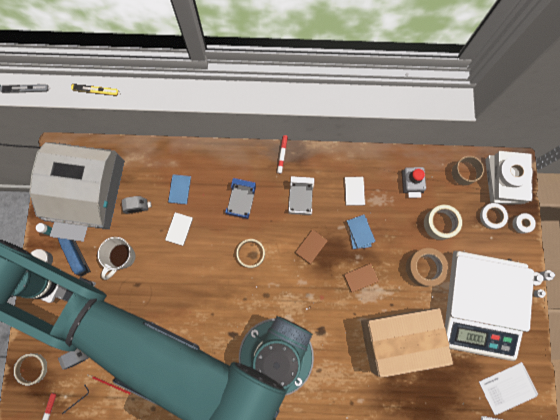

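View pics/wrist0.png

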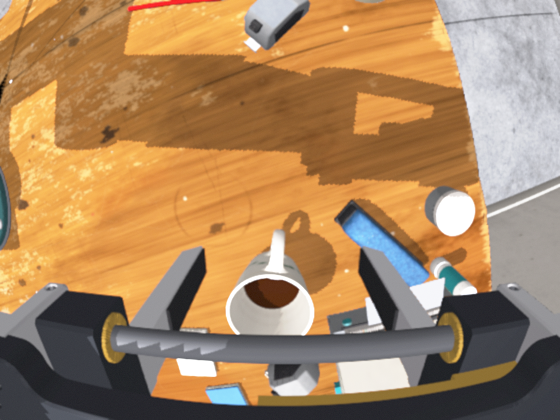

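```bash
python3 - <<'E'
from h import *
a=np.load('pics/top0.npz')['image'][:,:,::-1]
c=cv2.resize(a[150:300,110:310],None,fx=4,fy=4,interpolation=cv2.INTER_CUBIC); cv2.imwrite('pics/zl.png',c)
c=cv2.resize(a[150:300,260:460],None,fx=4,fy=4,interpolation=cv2.INTER_CUBIC); cv2.imwrite('pics/zr.png',c)
a=np.load('pics/scene0.npz')['image'][:,:,::-1]
c=cv2.resize(a[135:335,215:440],None,fx=3,fy=3,interpolation=cv2.INTER_CUBIC); cv2.imwrite('pics/zs.png',c)
E
```

```text
(no output)
```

View pics/zl.png

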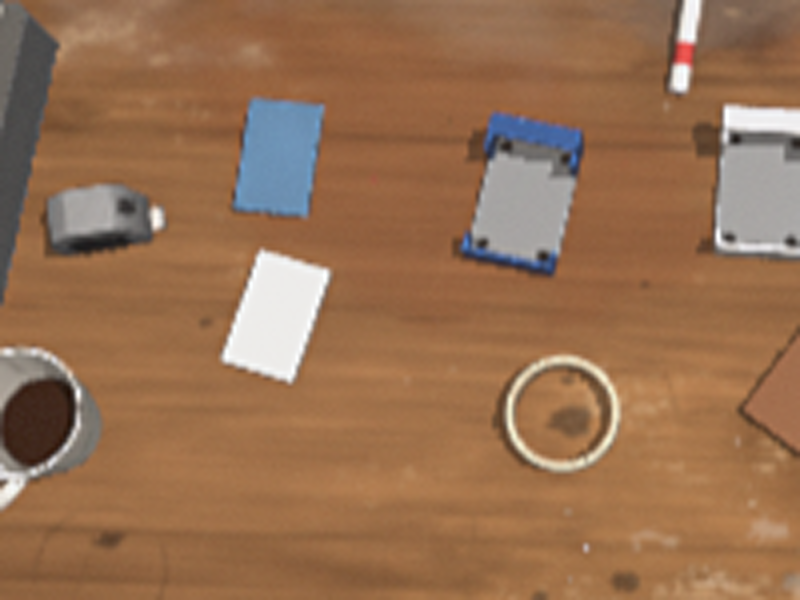

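View pics/zr.png

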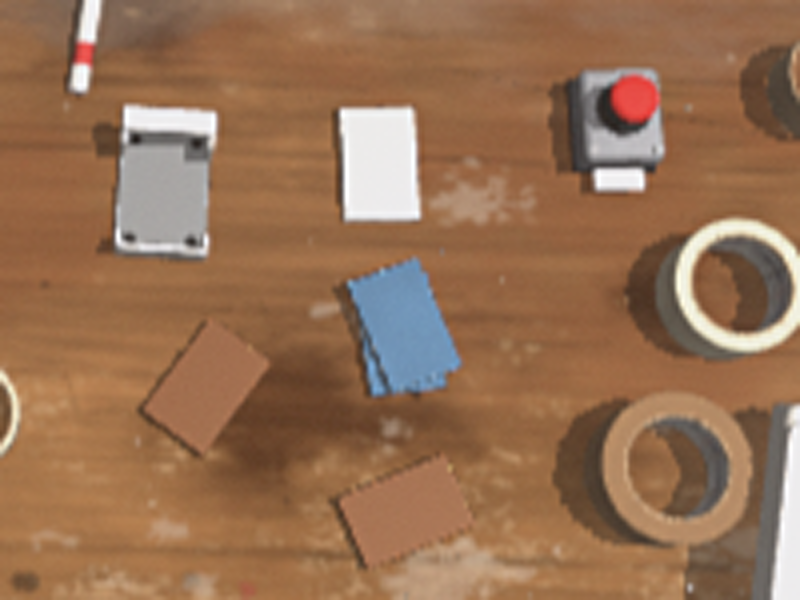

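View pics/zs.png

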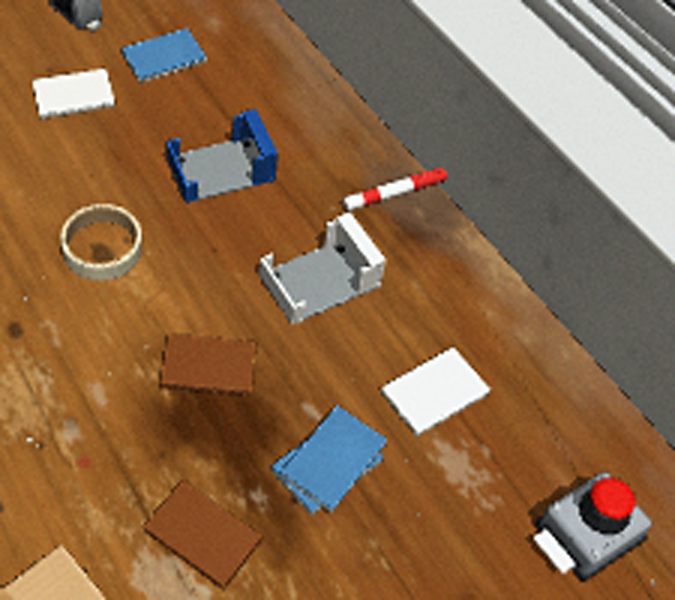

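```bash
cat >> h.py <<'E'
def ray(K,T,p,fish=False):
    p=np.atleast_2d(np.asarray(p,float)); u=(p[:,0]-K[0,2])/K[0,0]; v=(p[:,1]-K[1,2])/K[1,1]
    if fish:
        r=np.hypot(u,v)+1e-12; d=np.c_[np.sin(r)*u/r,np.sin(r)*v/r,np.cos(r)]
    else: d=np.c_[u,v,np.ones(len(u))]
    return d@T[:3,:3].T, T[:3,3]
def plane(s,p,z,fish=False):
    d,o=ray(s['intrinsics'] if 'intrinsics' in s else s['K'], s['world_from_camera'] if 'world_from_camera' in s else s['T'],p,fish)
    return (o+d*((z-o[2])/d[:,2])[:,None])[:,:2]
def masks(img):
    hsv=cv2.cvtColor(img,cv2.COLOR_RGB2HSV); H,S,V=[hsv[...,i].astype(int) for i in range(3)]
    return dict(blue=((H>95)&(H<120)&(S>100)&(V>90)), dblue=((H>105)&(H<125)&(S>120)), white=((S<40)&(V>190)), red=((H<6)|(H>174))&(S>170)&(V>140), grey=(S<30)&(V>100)&(V<185))
def comps(m,amin=100):
    m=cv2.morphologyEx(m.astype(np.uint8),cv2.MORPH_OPEN,np.ones((2,2),np.uint8))
    cs,_=cv2.findContours(m,cv2.RETR_EXTERNAL,cv2.CHAIN_APPROX_NONE)
    return [c for c in cs if cv2.contourArea(c)>amin]
def rect(s,c,z,fish=False):
    w=plane(s,c.reshape(-1,2)+0.0,z,fish)
    (cx,cy),(a,b),ang=cv2.minAreaRect((w*1000).astype(np.float32))
    if a<b: a,b,ang=b,a,ang+90
    return np.array([cx,cy]),a,b,(ang+90)%180-90
E
python3 - <<'E'
from h import *
s=dict(np.load('pics/top0.npz'));M=masks(s['image'])
for k,z in (('blue',.01),('dblue',.03),('white',.01),('red',.069),('grey',.004)):
    for c in comps(M[k],60):
        px=c.reshape(-1,2).mean(0); 
        if not (120<px[0]<480 and 140<px[1]<300): continue
        C,a,b,g=rect(s,c,z); print(k,px.round(),C.round(1),round(a,1),round(b,1),round(g,1))
E
```

```text
blue [244. 184.] [519.4 118.1] 71.8 15.9 80.3
dblue [245. 184.] [512.4 115.1] 71.8 19.2 75.5
white [180. 230.] [367.2 309.9] 90.2 57.6 -14.9
white [446. 222.] [ 419.8 -510.6] 99.5 96.6 -62.2
white [355. 192.] [ 506.5 -230.7] 88.0 56.9 2.7
white [303. 181.] [536.1 -65.9] 70.5 18.8 87.4
red [419. 175.] [ 546.9 -412.8] 31.1 28.3 -88.0
grey [452. 289.] [ 214.8 -522.5] 222.0 14.9 -8.5
grey [134. 204.] [445.7 458.2] 71.1 37.1 -81.8
grey [241. 201.] [466.7 123.5] 88.6 70.0 -10.8
grey [301. 198.] [482.9 -61.5] 89.6 68.9 -1.9
```

```bash
cat >> h.py <<'E'
def pose():
    from scipy.spatial.transform import Rotation as Ro
    o=robot.get_obs(); R=Ro.from_euler('xyz',o['ee_rot']).as_matrix(); return o,np.array(o['tool_pos']),R
def wrap(a): return (a+180)%360-180
def plan(x,y,z,head,mod=180):
    """target in mm, heading (deg) of tile length axis (=tool z axis); prints increments"""
    o,p,R=pose(); h=np.degrees(np.arctan2(R[1,2],R[0,2]))
    d=R.T@(np.array([x,y,z])/1000-p); dh=wrap(head-h)
    if mod==180: dh=(dh+90)%180-90
    # tool x is down: +roll about it turns heading negative
    print('t',round(o['time'],2),'p',(p*1000).round(1),'zhead',round(h,1),'q6',o['joint_positions'][5].round(2),'w',round(o['width']*1000,1),'F',o['wrist_force'].round(1))
    print(' inc txyz',d.round(4),'roll',round(np.radians(-dh),3),'n rows',int(np.ceil(max(np.linalg.norm(d)/.0417,abs(dh)/7.16))))
E
python3 - <<'E'
from h import *
s=dict(np.load('pics/top0.npz'))
hsv=cv2.cvtColor(s['image'],cv2.COLOR_RGB2HSV); print(hsv[189,180],hsv[233,360],hsv[229,178],hsv[184,244],hsv[250,355],pose()[2].round(2))
m=(hsv[...,0]>95)&(hsv[...,0]<115)&(hsv[...,1]>80)&(hsv[...,2]>70)
for c in comps(m,60):
        px=c.reshape(-1,2).mean(0); 
        if not (120<px[0]<480 and 140<px[1]<300): continue
        C,a,b,g=rect(s,c,.01); print(px.round(),C.round(1),round(a,1),round(b,1),round(g,1))
plan(415,300,300,-10)
E
```

```text
[105 101 180] [105  97 179] [ 20   3 237] [109 145 158] [ 12 153 123] [[-0.    0.32  0.95]
 [-0.    0.95 -0.32]
 [-1.   -0.   -0.  ]]
[362. 232.] [ 375.1 -250.5] 96.1 57.8 20.0
[244. 185.] [513.7 118.3] 73.5 27.5 78.2
[180. 190.] [492.4 317.6] 87.4 56.2 -3.9
t 0.15 p [175.9 520.7 204.6] zhead -18.7 q6 -0.1 w 94.0 F [0.5 0.5 0.6]
 inc txyz [-0.0953 -0.1327  0.2972] roll -0.151 n rows 9
```

```bash
python3 - <<'E'
from h import *
plan(367,310,150,-14.9)
E
```

```text
t 0.15 p [175.9 520.7 204.6] zhead -18.7 q6 -0.1 w 94.0 F [0.5 0.5 0.6]
 inc txyz [ 0.0548 -0.1383  0.2485] roll -0.066 n rows 7
```

Call:
send_rows(increments=[[1,0,-0.07,0.125,-0.03],[1,0,-0.138,0.248,-0.066],[1,0,-0.138,0.248,-0.066],[1,0,-0.138,0.248,-0.066],[1,0,-0.138,0.248,-0.066]])

```text
time: 0.57
tool_pos: [0.3167, 0.3652, 0.2052]
ee_rot: [-1.936, 1.571, -2.195]
wrist_force: [0.8, -0.6, -0.2]
width: 0.094
```

Call:
send_rows(increments=[[1,0,-0.07,0.125,-0.03],[1,0,-0.0,0.0,0]])

```text
time: 0.73
tool_pos: [0.3338, 0.3508, 0.2049]
ee_rot: [-0.505, 1.559, -0.802]
wrist_force: [1.8, 0.5, 0.6]
width: 0.0941
```

```bash
python3 - <<'E'
from h import *
plan(367,310,110,-14.9)
E
```

```text
t 0.73 p [333.8 350.8 204.9] zhead -17.0 q6 -0.57 w 94.1 F [1.8 0.5 0.6]
 inc txyz [ 0.0955 -0.0288  0.0427] roll -0.037 n rows 3
```

Call:
send_rows(increments=[[1,0.04,-0.014,0.02,-0.02],[1,0.095,-0.029,0.043,-0.037],[1,0.095,-0.029,0.043,-0.037],[1,0.095,-0.029,0.043,-0.037],[1,0.095,-0.029,0.043,-0.037]])

```text
time: 1.15
tool_pos: [0.3494, 0.327, 0.1093]
ee_rot: [-2.443, 1.567, -2.667]
wrist_force: [1.1, 0.4, 0.3]
width: 0.094
```

```bash
python3 - <<'E'
from h import *
snap('wrist','w1')
s=snap('top','t1');m=masks(s['image'])
plan(367,310,3,-14.9)
E
```

```text
t 1.25 p [350.8 328.9 112.5] zhead -12.7 q6 -0.71 w 94.1 F [-0.2  1.   0.6]
 inc txyz [ 0.1094 -0.0152  0.0198] roll 0.038 n rows 3
```

View pics/w1.png

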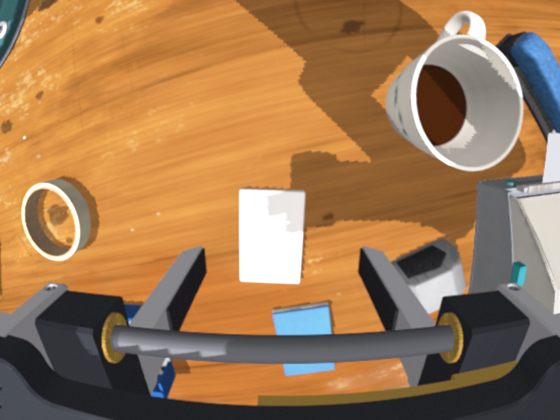

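```bash
python3 - <<'E'
from h import *
s=dict(np.load('pics/w1.npz'));H=cv2.cvtColor(s['image'],cv2.COLOR_RGB2HSV)
m=(H[...,1]<60)&(H[...,2]>170)
for c in comps(m,500):
    px=c.reshape(-1,2).mean(0)
    if 200<px[0]<340 and 180<px[1]<300:
        C,a,b,g=rect(s,c,.01,True); print(px,C.round(1),a,b,g)
s=dict(np.load('pics/t1.npz'));M=masks(s['image'])
for c in comps(M['white'],60):
        px=c.reshape(-1,2).mean(0); 
        if not (120<px[0]<480 and 140<px[1]<300): continue
        C,a,b,g=rect(s,c,.01); print(px.round(),C.round(1),round(a,1),round(b,1),round(g,1))
E
```

```text
[271.58552632 236.06907895] [370.4 313.6] 91.40294647216797 58.84360885620117 -15.163116455078125
[446. 222.] [ 419.6 -510.9] 98.8 97.6 -44.5
[355. 192.] [ 506.5 -230.7] 88.0 56.9 2.7
[304. 181.] [534.7 -66.1] 72.3 23.1 83.5
```

```bash
python3 - <<'E'
from h import *
plan(369,312,3,-15)
E
```

```text
t 1.25 p [350.8 328.9 112.5] zhead -12.7 q6 -0.71 w 94.1 F [-0.2  1.   0.6]
 inc txyz [ 0.1095 -0.0128  0.0213] roll 0.039 n rows 3
```

Call:
send_rows(increments=[[1,0.03,-0.013,0.021,0.039],[1,0.07,-0.013,0.021,0.039],[1,0.07,-0.013,0.021,0.039],[1,0.07,-0.013,0.021,0.039],[1,0.07,-0.013,0.021,0.039]])

```text
time: 1.67
tool_pos: [0.3689, 0.3121, 0.0433]
ee_rot: [0.942, 1.567, 0.681]
wrist_force: [0.3, 0.1, 0.0]
width: 0.094
```

```bash
python3 - <<'E'
from h import *
plan(369,312,3,-15)
E
```

```text
t 1.67 p [368.9 312.1  43.3] zhead -14.9 q6 -0.73 w 94.0 F [0.3 0.1 0. ]
 inc txyz [ 0.0403 -0.0002  0.    ] roll 0.001 n rows 1
```

Call:
send_rows(increments=[[1,0.03,0,0,0],[1,0.04,0,0,0],[1,0.04,0,0,0],[-1,0.04,0,0,0],[-1,0.04,0,0,0]])

```text
time: 2.08
tool_pos: [0.3686, 0.3112, 0.0022]
ee_rot: [0.874, 1.568, 0.613]
wrist_force: [0.7, -0.5, -0.5]
width: 0.0839
```

Call:
send_rows(increments=[[-1,0,0,0,0],[-1,0,0,0,0],[-1,0,0,0,0],[-1,0,0,0,0],[-1,0,0,0,0]])

```text
time: 2.5
tool_pos: [0.368, 0.3106, 0.0009]
ee_rot: [1.136, 1.57, 0.874]
wrist_force: [-0.3, -0.2, 2.1]
width: 0.0577
```

Call:
send_rows(increments=[[-1,-0.04,0,0,0],[-1,-0.08,0,0,0],[-1,-0.1,0,0,0],[-1,-0.1,0,0,0],[-1,-0.1,0,0,0]])

```text
time: 2.92
tool_pos: [0.3683, 0.3107, 0.1013]
ee_rot: [0.84, 1.568, 0.578]
wrist_force: [-1.0, 0.5, -1.3]
width: 0.0574
```

```bash
python3 - <<'E'
from h import *
s=snap('wrist','w2');o,p,R=pose();H=cv2.cvtColor(s['image'],cv2.COLOR_RGB2HSV)
m=(H[...,1]<60)&(H[...,2]>170)
print(np.linalg.inv(np.block([[R,p[:,None]],[np.zeros((1,3)),1]]))@s['world_from_camera'])
for c in comps(m,500):
    px=c.reshape(-1,2).mean(0)
    if 200<px[0]<340 and 150<px[1]<300:
        C,a,b,g=rect(s,c,p[2]+.0085,True); print(px,C.round(1),a,b,g)
plan(506.5,-230.7,200,2.7)
E
```

```text
[[-4.30575095e-03 -2.80084641e-01  9.59965653e-01 -1.80643929e-01]
 [ 9.99990373e-01 -3.94139534e-04  4.37027831e-03  1.15049074e-03]
 [-8.45687417e-04  9.59975228e-01  2.80083642e-01 -8.01991172e-02]
 [ 0.00000000e+00  0.00000000e+00  0.00000000e+00  1.00000000e+00]]
[282.98497854 259.09871245] [371.1 311.6] 91.69882202148438 58.92196273803711 -14.890098571777344
t 2.97 p [367.2 310.   99.4] zhead -15.0 q6 -0.73 w 57.3 F [ 0.4  0.1 -2. ]
 inc txyz [-0.1003 -0.4863  0.2744] roll -0.309 n rows 14
```

View pics/w2.png

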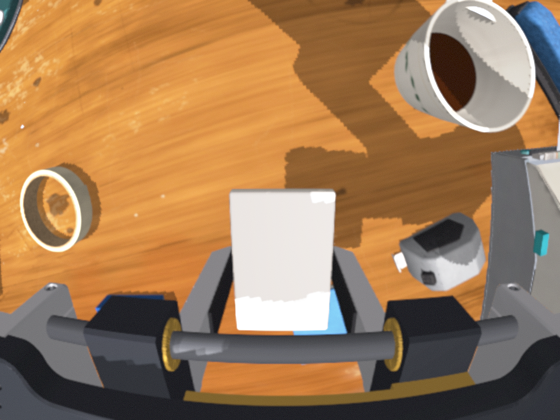

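Call:
send_rows(increments=[[-1,-0.01,-0.035,0.02,-0.06],[-1,-0.02,-0.07,0.039,-0.12],[-1,-0.02,-0.104,0.059,-0.18],[-1,-0.02,-0.139,0.079,-0.24],[-1,-0.02,-0.174,0.098,-0.309]])

```text
time: 3.38
tool_pos: [0.4158, 0.1151, 0.1177]
ee_rot: [-3.045, 1.566, -2.994]
wrist_force: [1.4, 0.4, -1.1]
width: 0.0576
```

```bash
python3 - <<'E'
from h import *
plan(506.5,-230.7,120,2.7)
E
```

```text
t 3.38 p [415.8 115.1 117.7] zhead 2.9 q6 -1.48 w 57.6 F [ 1.4  0.4 -1.1]
 inc txyz [-0.0025 -0.35    0.0729] roll 0.004 n rows 9
```

Call:
send_rows(increments=[[-1,0,-0.04,0.008,0],[-1,0,-0.08,0.017,0],[-1,0,-0.12,0.025,0],[-1,0,-0.16,0.033,0],[-1,0,-0.2,0.042,0]])

```text
time: 3.8
tool_pos: [0.4669, -0.0823, 0.1173]
ee_rot: [2.751, 1.565, 2.798]
wrist_force: [1.1, 0.9, -0.4]
width: 0.0572
```

Call:
send_rows(increments=[[-1,0,-0.04,0.008,0],[-1,0,-0.08,0.016,0],[-1,0,-0.12,0.024,0],[-1,0,-0.14,0.028,0],[-1,0,-0.14,0.028,0]])

```text
time: 4.22
tool_pos: [0.502, -0.223, 0.1164]
ee_rot: [2.854, 1.565, 2.896]
wrist_force: [0.3, 0.9, -0.6]
width: 0.0579
```

```bash
python3 - <<'E'
from h import *
plan(506.5,-230.7,120,2.7)
s=snap('wrist','w3')
E
```

```text
t 4.22 p [ 502.  -223.   116.4] zhead 2.4 q6 -2.13 w 57.9 F [ 0.3  0.9 -0.6]
 inc txyz [-0.0036 -0.0079  0.0041] roll -0.005 n rows 1
```

View pics/w3.png

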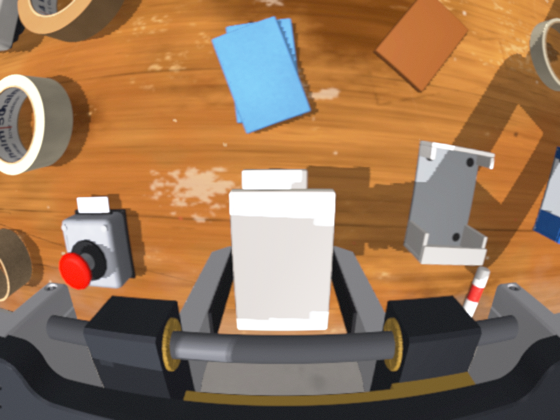

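Call:
send_rows(increments=[[-1,0.01,-0.008,0.004,-0.005],[-1,0.04,-0.008,0.004,-0.005],[-1,0.076,-0.008,0.004,-0.005],[-1,0.086,-0.008,0.004,-0.005],[-1,0.086,-0.008,0.004,-0.005]])

```text
time: 4.68
tool_pos: [0.5041, -0.2239, 0.029]
ee_rot: [2.543, 1.559, 2.596]
wrist_force: [-0.9, 0.4, -1.1]
width: 0.0577
```

```bash
python3 - <<'E'
from h import *
plan(506.5,-230.7,12,2.7)
s=snap('scene','s3'); snap('wrist','w4')
c=cv2.resize(s['image'][200:330,270:440,::-1],None,fx=4,fy=4,interpolation=cv2.INTER_CUBIC); cv2.imwrite('pics/s3z.png',c)
E
```

```text
t 4.68 p [ 504.1 -223.9   29. ] zhead 3.1 q6 -2.15 w 57.7 F [-0.9  0.4 -1.1]
 inc txyz [ 0.0169 -0.007   0.0022] roll 0.007 n rows 1
```

View pics/s3z.png

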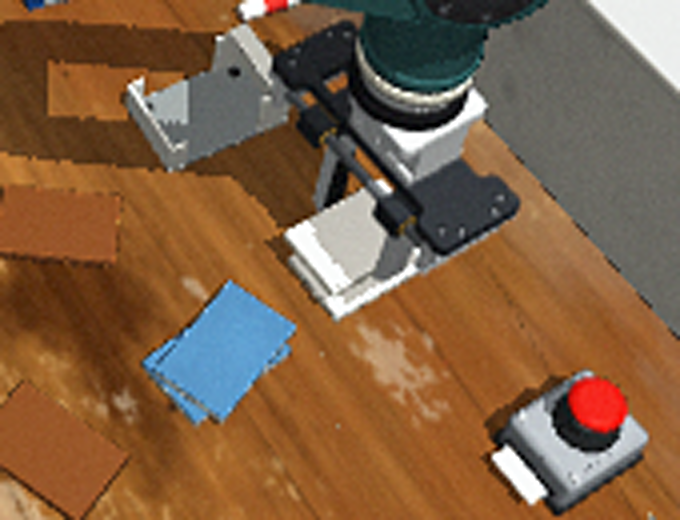

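View pics/w4.png

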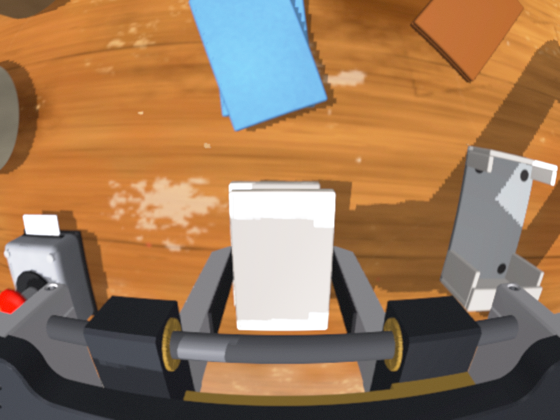

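Call:
send_rows(increments=[[-1,0.003,-0.007,0.002,0.007],[-1,0.003,-0.007,0.002,0.007],[-1,0.003,-0.007,0.002,0.007]])

```text
time: 5.03
tool_pos: [0.5113, -0.235, 0.0333]
ee_rot: [-0.553, 1.567, -0.509]
wrist_force: [0.6, -0.6, -1.1]
width: 0.0577
```

```bash
python3 - <<'E'
from h import *
plan(506.5,-230.7,12,2.7)
s=snap('wrist','w5')
c=cv2.resize(s['image'][160:350,180:380,::-1],None,fx=4,fy=4,interpolation=cv2.INTER_CUBIC)[:600]; cv2.imwrite('pics/w5z.png',c)
E
```

```text
t 5.03 p [ 511.3 -235.    33.3] zhead 2.6 q6 -2.15 w 57.7 F [ 0.6 -0.6 -1.1]
 inc txyz [ 0.0213  0.0045 -0.0047] roll -0.002 n rows 1
```

View pics/w5z.png

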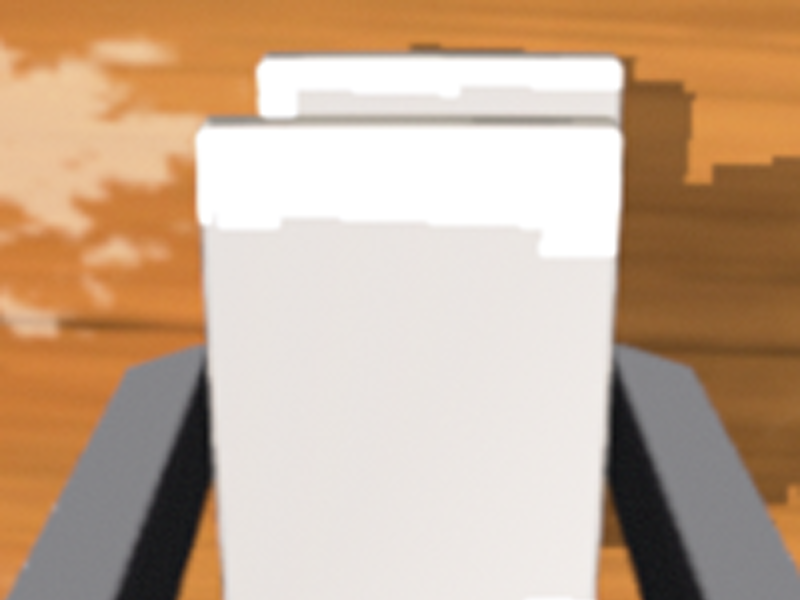

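Call:
send_rows(increments=[[-1,0,0,0,0],[-1,0,0,0,0]])

```text
time: 5.25
tool_pos: [0.5104, -0.2342, 0.0321]
ee_rot: [-0.445, 1.57, -0.4]
wrist_force: [0.4, -0.0, -1.4]
width: 0.0577
```

```bash
python3 - <<'E'
from h import *
plan(506.5,-230.7,12,2.7)
o=robot.get_obs(); print(o['qvel'].round(4))
E
```

```text
t 5.25 p [ 510.4 -234.2   32.1] zhead 2.6 q6 -2.15 w 57.7 F [ 0.4 -0.  -1.4]
 inc txyz [ 0.0201  0.0037 -0.0038] roll -0.002 n rows 1
[ 0.0007  0.0034  0.0065  0.0001 -0.0014 -0.0003]
```

Call:
send_rows(increments=[[-1,0,0.0035,-0.004,0],[-1,0.005,0.0035,-0.004,0],[-1,0.01,0.0035,-0.004,0],[-1,0.01,0.0035,-0.004,0],[-1,0.01,0.0035,-0.004,0]])

```text
time: 5.67
tool_pos: [0.5054, -0.2303, 0.0206]
ee_rot: [2.502, 1.569, 2.547]
wrist_force: [0.6, -0.4, -0.7]
width: 0.0576
```

```bash
python3 - <<'E'
from h import *
plan(506.5,-230.7,12,2.7)
s=snap('wrist','w6')
c=cv2.resize(s['image'][160:350,180:380,::-1],None,fx=4,fy=4,interpolation=cv2.INTER_CUBIC)[:600]; cv2.imwrite('pics/w6z.png',c)
E
```

```text
t 5.67 p [ 505.4 -230.3   20.6] zhead 2.6 q6 -2.15 w 57.6 F [ 0.6 -0.4 -0.7]
 inc txyz [ 0.0086 -0.0004  0.0011] roll -0.002 n rows 1
```

View pics/w6z.png

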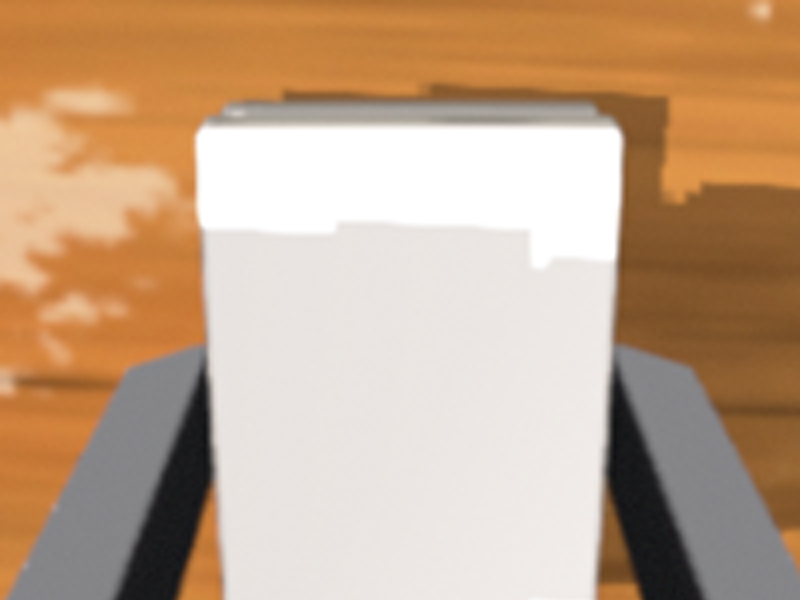

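```bash
python3 - <<'E'
from h import *
s=dict(np.load('pics/w6.npz')); o,p,R=pose(); h=np.radians(2.6);u=np.array([np.cos(h),np.sin(h)])
for z in (.01,): print('low',(plane(s,[[180+410/4,160+104/4]],z,True)@u*1000))
print('held',plane(s,[[180+410/4,160+122/4]],p[2]+.0085,True)@u*1000)
print(p[:2]@u*1000)
E
```

```text
low [451.42057011]
held [450.04846523]
494.7143583013911
```

Call:
send_rows(increments=[[-1,0.004,0,0.001,0],[-1,0.009,0,0.001,0],[-1,0.01,0,0.001,0],[-1,0.01,0,0.001,0],[-1,0.01,0,0.001,0]])

```text
time: 6.13
tool_pos: [0.5068, -0.2306, 0.0112]
ee_rot: [2.418, 1.57, 2.463]
wrist_force: [0.2, -0.2, -1.4]
width: 0.0576
```

Call:
send_rows(increments=[[-1,0.001,0,0,0],[-1,0.0015,0,0,0],[0.6,0.0015,0,0,0],[0.6,0.0015,0,0,0],[0.6,0.0015,0,0,0]])

```text
time: 6.55
tool_pos: [0.5071, -0.2307, 0.0099]
ee_rot: [-0.19, 1.57, -0.145]
wrist_force: [0.3, 0.6, 0.5]
width: 0.0732
```

Call:
send_rows(increments=[[0.6,0.004,0,0,0],[0.6,0.0075,0,0,0],[0.6,0.0075,0,0,0],[-1,0.0075,0,0,0],[-1,0.0075,0,0,0]])

```text
time: 6.97
tool_pos: [0.5069, -0.2306, 0.0022]
ee_rot: [2.33, 1.57, 2.375]
wrist_force: [0.5, -0.2, 0.9]
width: 0.0652
```

Call:
send_rows(increments=[[-1,0,0,0,0],[-1,0,0,0,0],[-1,0,0,0,0],[-1,0,0,0,0]])

```text
time: 7.3
tool_pos: [0.507, -0.2306, 0.0025]
ee_rot: [0.112, 1.571, 0.158]
wrist_force: [0.9, -0.9, 0.2]
width: 0.0576
```

```bash
python3 - <<'E'
from h import *
plan(506.5,-230.7,12,2.7)
s=snap('wrist','w7');snap('scene','s7');snap('top','t7')
c=cv2.resize(s['image'][160:350,180:380,::-1],None,fx=4,fy=4,interpolation=cv2.INTER_CUBIC)[:600]; cv2.imwrite('pics/w7z.png',c)
E
```

```text
t 7.3 p [ 507.  -230.6    2.5] zhead 2.6 q6 -2.14 w 57.6 F [ 0.9 -0.9  0.2]
 inc txyz [-0.0095 -0.     -0.0005] roll -0.002 n rows 1
```

View pics/w7z.png

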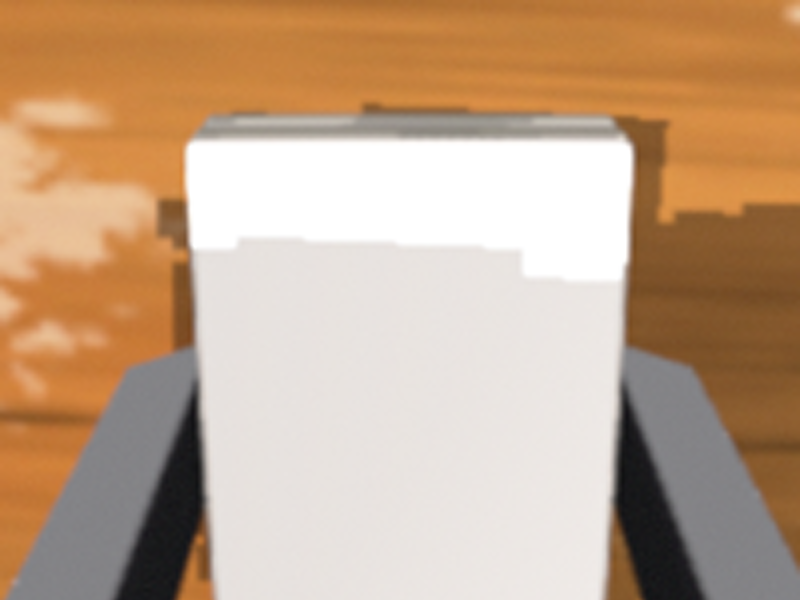

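```bash
python3 - <<'E'
from h import *
s=dict(np.load('pics/top0.npz'));a=s['image'][:,:,::-1]
c=np.hstack([cv2.resize(a[165:230,x:x+50],None,fx=8,fy=8,interpolation=cv2.INTER_NEAREST) for x in (216,277)]); cv2.imwrite('pics/tr.png',c)
H=cv2.cvtColor(s['image'],cv2.COLOR_RGB2HSV)
m={'white':(H[...,1]<45)&(H[...,2]>185),'blue':(H[...,0]>103)&(H[...,0]<122)&(H[...,1]>125)&(H[...,2]>60)}
for k in m:
  for c in comps(m[k],15):
    px=c.reshape(-1,2).mean(0)
    if 220<px[0]<325 and 170<px[1]<225: print(k,px,[ (r[0].round(1),round(r[1],1),round(r[2],1),round(r[3],1)) for r in [rect(s,c,.048),rect(s,c,.03)]])
E
```

```text
white [303.         180.55555556] [(array([525.1, -63.8]), 68.4, 18.8, 88.0), (array([530.3, -64.8]), 69.3, 19.1, 88.0)]
blue [244.25490196 183.8627451 ] [(array([508.4, 115. ]), 69.1, 14.2, 80.8), (array([513.5, 116.3]), 70.0, 14.4, 80.8)]
```

View pics/tr.png

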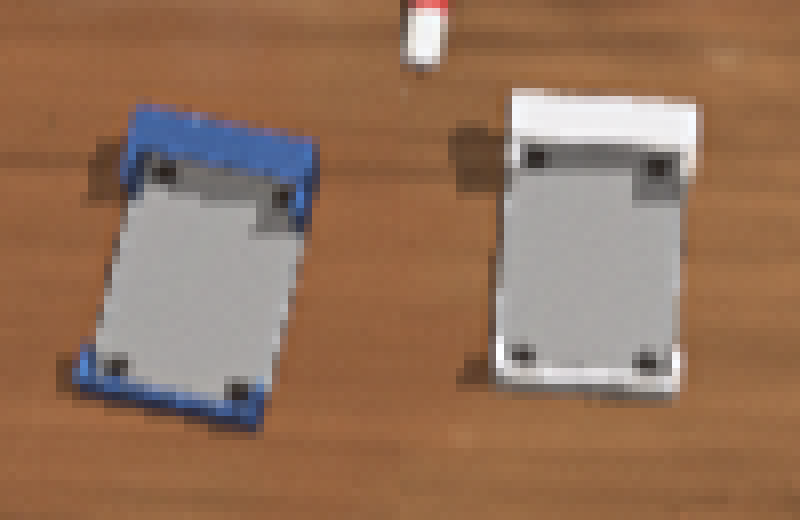

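```bash
cat > tray.py <<'E'
from h import *
def fit(s,far,near,fish=False):
    f=plane(s,far,.048,fish)*1000; n=plane(s,near,0.0,fish)*1000
    src=np.array([[53.5,35.5],[53.5,-35.5],[-53.5,35.5],[-53.5,-35.5]]); dst=np.vstack([f,n])
    a=src-src.mean(0); b=dst-dst.mean(0); th=np.arctan2((a[:,0]*b[:,1]-a[:,1]*b[:,0]).sum(),(a*b).sum())
    R=np.array([[np.cos(th),-np.sin(th)],[np.sin(th),np.cos(th)]])
    print('c',dst.mean(0).round(1),'yaw',np.degrees(th).round(2)); print(' resid',((dst-dst.mean(0))@R-src).round(1).tolist())
E
python3 - <<'E'
from tray import *
s=dict(np.load('pics/top0.npz')); o=np.array([.5,.5])
fit(s,np.array([[290.9,176],[314.4,178]])-o,np.array([[288.75,213.1],[311.9,214.6]])-o)
fit(s,np.array([[233,178],[255.75,182.25]])-o,np.array([[225.25,213.75],[248.5,219]])-o)
E
```

```text
c [485.2 -59.9] yaw -1.56
 resid [[0.1, 1.0], [-1.8, -0.2], [1.0, 0.3], [0.6, -1.0]]
c [469.8 127.8] yaw -11.14
 resid [[-1.7, -0.5], [0.9, -0.5], [0.3, 2.2], [0.5, -1.3]]
```

```bash
python3 - <<'E'
from h import *
plan(500,-170,90,-1.7)
E
```

```text
t 7.45 p [ 507.  -230.6    2.5] zhead 2.6 q6 -2.14 w 57.9 F [-0.8  0.7 -0.3]
 inc txyz [-0.0875  0.0609 -0.0043] roll 0.075 n rows 3
```

Call:
send_rows(increments=[[-1,-0.03,0,0,0],[-1,-0.06,0.02,0,0.02],[-1,-0.088,0.04,-0.002,0.04],[-1,-0.088,0.061,-0.004,0.075],[-1,-0.088,0.061,-0.004,0.075]])

```text
time: 7.87
tool_pos: [0.5009, -0.1673, 0.0927]
ee_rot: [0.203, 1.567, 0.175]
wrist_force: [-0.3, 0.2, -2.2]
width: 0.0579
```

Call:
send_rows(increments=[[-1,0,0,0,0],[-1,0,0,0,0],[-1,0,0,0,0],[-1,0,0,0,0]])

```text
time: 8.2
tool_pos: [0.4996, -0.1705, 0.0893]
ee_rot: [2.831, 1.569, 2.8]
wrist_force: [0.8, 0.7, -1.5]
width: 0.0581
```

```bash
python3 - <<'E'
from h import *
plan(485,-60,90,-1.7)
s=snap('wrist','w8')
c=cv2.resize(s['image'][130:320,360:560,::-1],None,fx=4,fy=4,interpolation=cv2.INTER_CUBIC)[:600]; cv2.imwrite('pics/w8z.png',c)
E
```

```text
t 8.2 p [ 499.6 -170.5   89.3] zhead -1.8 q6 -1.98 w 58.1 F [ 0.8  0.7 -1.5]
 inc txyz [-0.0006  0.11   -0.018 ] roll -0.001 n rows 3
```

View pics/w8.png

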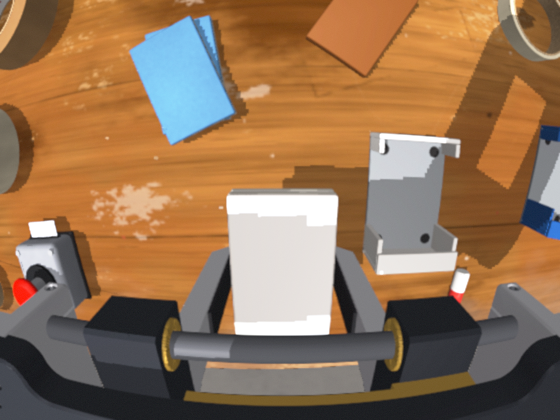

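View pics/w8z.png

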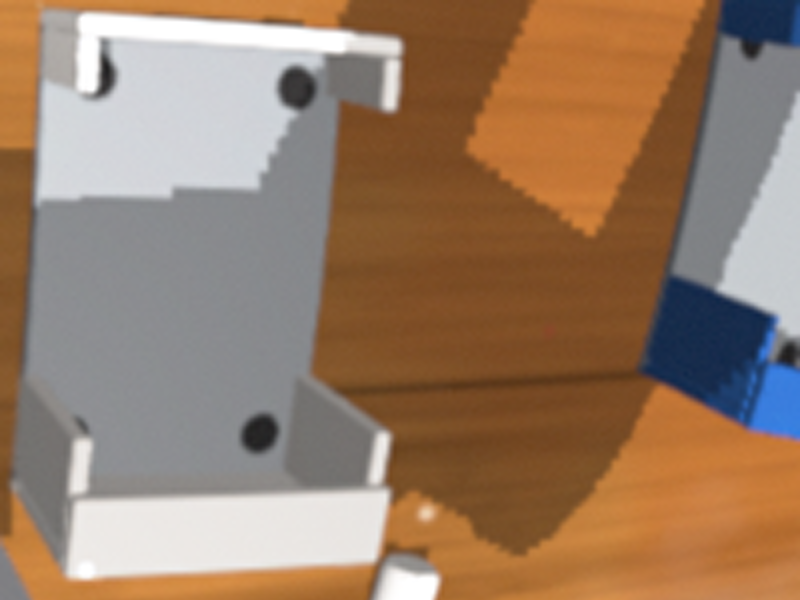

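```bash
cat >> tray.py <<'E'
def fit3(s,px,xyz,fish=True,verbose=True):
    xyz=np.array(xyz,float); dst=np.vstack([plane(s,[p],q[2]/1000,fish) for p,q in zip(px,xyz)])*1000
    src=xyz[:,:2]; sm=src.mean(0); dm=dst.mean(0); a=src-sm; b=dst-dm
    th=np.arctan2((a[:,0]*b[:,1]-a[:,1]*b[:,0]).sum(),(a*b).sum()); R=np.array([[np.cos(th),-np.sin(th)],[np.sin(th),np.cos(th)]])
    c=dm-R@sm; print('c',c.round(1),'yaw',np.degrees(th).round(2)); print(' resid',((dst-c)@R-src).round(1).tolist())
    return c,th
E
python3 - <<'E'
from tray import *
s=dict(np.load('pics/w8.npz'))
z=lambda a:(np.array(a,float)+.5)/4-.5+np.array([360,130])
fit3(s,z([[42,10],[402,36],[75,497],[390,487],[72,577],[380,560]]),[[-53.5,-35.5,30],[-53.5,35.5,30],[36.5,-35.5,48],[36.5,35.5,48],[53.5,-35.5,48],[53.5,35.5,48]])
# held tile top edges
H=cv2.cvtColor(s['image'],cv2.COLOR_RGB2HSV); m=(H[...,1]<40)&(H[...,2]>170)
o,p,R=pose()
for c in comps(m,3000):
    px=c.reshape(-1,2).mean(0)
    if 200<px[0]<340 : print(px,[*rect(s,c,p[2]+.0185-.001,True)],p)
E
```

```text
c [481.1 -61.8] yaw -0.24
 resid [[-0.9, -4.6], [1.2, 2.6], [-1.1, 0.6], [1.1, -0.4], [-1.0, 1.5], [0.7, 0.3]]
[282.95588235 262.69747899] [array([ 499.54870605, -169.0402832 ]), 87.7538833618164, 57.31065368652344, -1.7374191284179688] [ 0.49972752 -0.17042842  0.08942432]
```

```bash
python3 - <<'E'
from tray import *
s=dict(np.load('pics/w8.npz'))
z=lambda a:(np.array(a,float)+.5)/4-.5+np.array([360,130])
fit3(s,z([[80,13],[402,37],[75,497],[390,487],[72,577],[380,560]]),[[-53.5,-35.5,30],[-53.5,35.5,30],[36.5,-35.5,48],[36.5,35.5,48],[53.5,-35.5,48],[53.5,35.5,48]])
E
```

```text
c [481.2 -60.2] yaw -1.59
 resid [[0.3, 0.1], [0.5, -0.1], [-0.3, -0.1], [0.2, -1.1], [-0.3, 1.2], [-0.3, 0.0]]
```

```bash
python3 - <<'E'
from h import *
plan(470.5,-60.7,65,-1.6)
E
```

```text
t 8.25 p [ 499.7 -170.4   89.4] zhead -1.8 q6 -1.98 w 57.7 F [ 0.8  0.3 -2.2]
 inc txyz [ 0.0246  0.1088 -0.0325] roll -0.003 n rows 3
```

Call:
send_rows(increments=[[-1,0,0.037,-0.011,-0.003],[-1,0,0.073,-0.022,-0.003],[-1,0,0.109,-0.0325,-0.003],[-1,0.02,0.109,-0.0325,-0.003],[-1,0.0245,0.109,-0.0325,-0.003]])

```text
time: 8.67
tool_pos: [0.4692, -0.0584, 0.0637]
ee_rot: [2.951, 1.567, 2.927]
wrist_force: [-0.7, -0.5, -3.0]
width: 0.0578
```

Call:
send_rows(increments=[[-1,0,0,0,0],[-1,0,0,0,0],[-1,0,0,0,0]])

```text
time: 8.92
tool_pos: [0.4716, -0.0611, 0.0665]
ee_rot: [-0.424, 1.57, -0.452]
wrist_force: [1.4, -0.0, -1.9]
width: 0.0577
```

```bash
python3 - <<'E'
from h import *
plan(470.5,-60.7,38,-1.6)
s=snap('wrist','w9')
c=cv2.resize(s['image'][150:340,180:380,::-1],None,fx=4,fy=4,interpolation=cv2.INTER_CUBIC)[:600]; cv2.imwrite('pics/w9z.png',c)
s=snap('scene','s9')
c=cv2.resize(s['image'][150:280,250:420,::-1],None,fx=4,fy=4,interpolation=cv2.INTER_CUBIC)[:600]; cv2.imwrite('pics/s9z.png',c)
E
```

```text
t 8.92 p [471.6 -61.1  66.5] zhead -1.6 q6 -1.79 w 57.7 F [ 1.4 -0.  -1.9]
 inc txyz [ 0.0285  0.0004 -0.0011] roll -0.001 n rows 1
```

View pics/w9z.png

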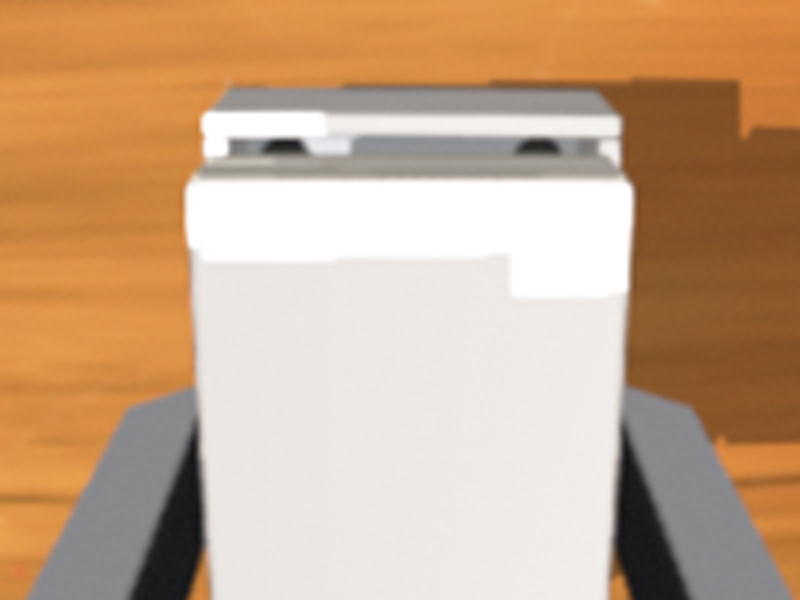

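View pics/s9z.png

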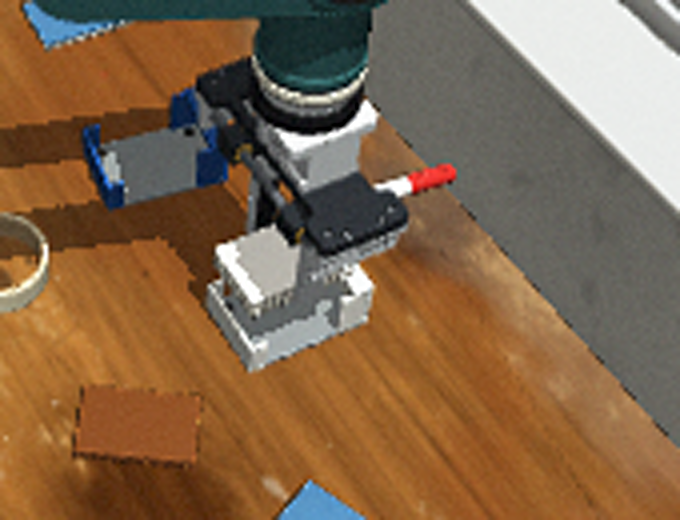

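```bash
python3 - <<'E'
from h import *
s=dict(np.load('pics/w9.npz'))
z=lambda a:(np.array(a,float)+.5)/4-.5+np.array([180,150])
o,p,R=pose()
def tl(px,h):
    w=plane(s,px,h,True); w=np.c_[w,np.full(len(w),h)]; return ((w-p)@R*1000).round(1)
print('wall top',tl(z([[202,112],[622,116]]),.03)); print('wall bottom',tl(z([[232,88],[605,90]]),.0))
print('pile top',tl(z([[188,180],[632,180]]),p[2]-.0025+.02)); print('pile bot',tl(z([[210,160],[612,158]]),p[2]-.0025))
E
```

```text
wall top [[ 36.7 -34.3 -44. ]
 [ 36.6  36.8 -43.4]]
wall bottom [[ 66.7 -33.1 -43.5]
 [ 66.6  38.3 -43.2]]
pile top [[-17.5 -27.7 -44.4]
 [-17.6  29.2 -44.4]]
pile bot [[  2.5 -27.8 -42.8]
 [  2.4  29.8 -43.1]]
```

Call:
send_rows(increments=[[-1,0.005,0.001,-0.004,-0.001],[-1,0.02,0.001,-0.004,-0.001],[-1,0.028,0.001,-0.004,-0.001],[-1,0.028,0.001,-0.004,-0.001],[-1,0.028,0.001,-0.004,-0.001]])

```text
time: 9.43
tool_pos: [0.4663, -0.0588, 0.0373]
ee_rot: [2.875, 1.569, 2.849]
wrist_force: [-0.2, 0.4, -0.9]
width: 0.0579
```

```bash
python3 - <<'E'
from h import *
plan(468,-60,32.5,-1.6)
s=snap('wrist','w10')
c=cv2.resize(s['image'][150:340,180:380,::-1],None,fx=4,fy=4,interpolation=cv2.INTER_CUBIC)[:600]; cv2.imwrite('pics/w10z.png',c)
E
```

```text
t 9.43 p [466.3 -58.8  37.3] zhead -1.5 q6 -1.79 w 57.9 F [-0.2  0.4 -0.9]
 inc txyz [ 0.0048 -0.0011  0.0017] roll 0.002 n rows 1
```

View pics/w10z.png

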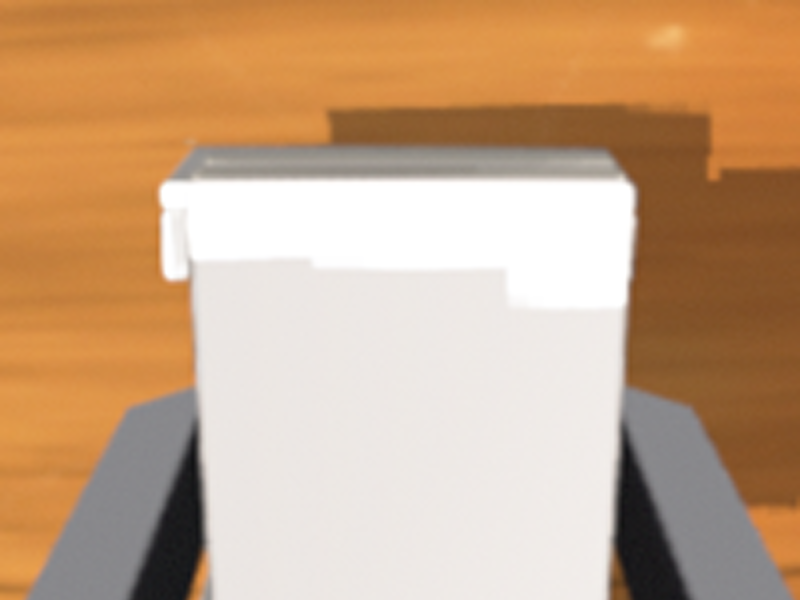

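Call:
send_rows(increments=[[-1,0,0,0,0],[-1,0,0,0,0],[-1,0,0,0,0]])

```text
time: 9.73
tool_pos: [0.4675, -0.0589, 0.0386]
ee_rot: [-0.129, 1.569, -0.155]
wrist_force: [-0.2, 0.4, -1.8]
width: 0.0574
```

```bash
python3 - <<'E'
from h import *
plan(468,-60,32.5,-1.6)
s=snap('wrist','w11')
c=cv2.resize(s['image'][150:340,180:380,::-1],None,fx=4,fy=4,interpolation=cv2.INTER_CUBIC)[:600]; cv2.imwrite('pics/w11z.png',c)
E
```

```text
t 9.73 p [467.5 -58.9  38.6] zhead -1.5 q6 -1.79 w 57.4 F [-0.2  0.4 -1.8]
 inc txyz [ 0.0061 -0.001   0.0005] roll 0.002 n rows 1
```

View pics/w11z.png

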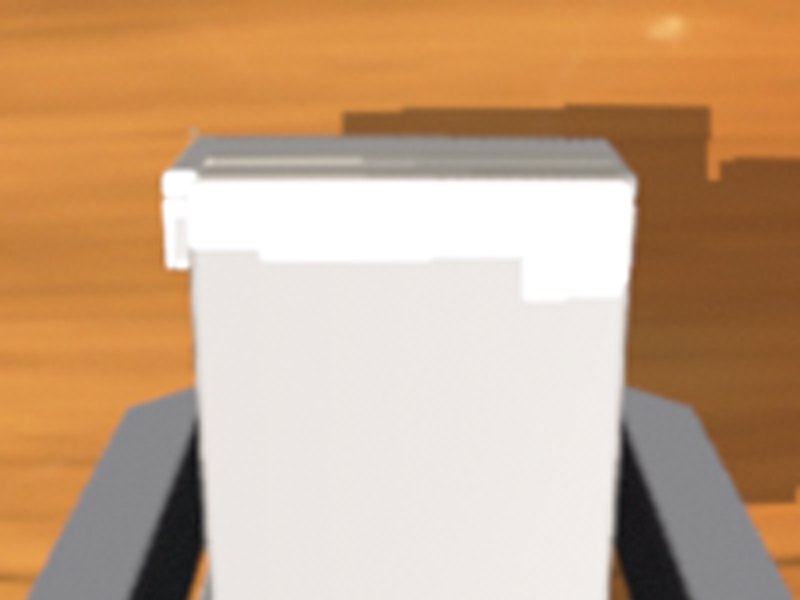

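```bash
cat >> h.py <<'E'
def tl(fn,zoom,px,h,off=(180,150)):
    s=dict(np.load(f'pics/{fn}.npz')); o,p,R=pose()
    px=(np.array(px,float)+.5)/zoom-.5+np.array(off)
    w=plane(s,px,h,True); w=np.c_[w,np.full(len(w),h)]; return ((w-p)@R*1000).round(1)
E
python3 - <<'E'
from h import *
p=pose()[1]
print('wall',tl('w11',4,[[163,172],[637,175]],.03)); print('pile top',tl('w11',4,[[188,180],[633,180]],p[2]+.0175))
E
```

```text
wall [[  8.5 -35.9 -39.5]
 [  8.5  34.7 -39.1]]
pile top [[-17.5 -27.6 -44.1]
 [-17.6  29.5 -44.2]]
```

Call:
send_rows(increments=[[-1,0,-0.0015,0,0.002],[-1,0.003,-0.0015,0,0.002],[-1,0.006,-0.0015,0,0.002],[-1,0.007,-0.0015,0,0.002],[-1,0.008,-0.0015,0,0.002]])

```text
time: 10.2
tool_pos: [0.4676, -0.0605, 0.0309]
ee_rot: [-0.154, 1.569, -0.182]
wrist_force: [0.3, 0.2, 4.1]
width: 0.0577
```

Call:
send_rows(increments=[[-1,0.002,0,0,0],[-1,0.004,0,0,0],[-1,0.005,0,0,0],[-1,0.005,0,0,0]])

```text
time: 10.53
tool_pos: [0.4684, -0.0606, 0.0256]
ee_rot: [-0.09, 1.567, -0.118]
wrist_force: [3.9, -0.9, 3.6]
width: 0.0578
```

```bash
python3 - <<'E'
from h import *
plan(468,-60,32.5,-1.6)
s=snap('wrist','w12')
c=cv2.resize(s['image'][150:340,180:380,::-1],None,fx=4,fy=4,interpolation=cv2.INTER_CUBIC)[:600]; cv2.imwrite('pics/w12z.png',c)
s=snap('scene','s12')
c=cv2.resize(s['image'][150:280,250:420,::-1],None,fx=4,fy=4,interpolation=cv2.INTER_CUBIC)[:600]; cv2.imwrite('pics/s12z.png',c)
E
```

```text
t 10.53 p [468.4 -60.6  25.6] zhead -1.6 q6 -1.79 w 57.8 F [ 3.9 -0.9  3.6]
 inc txyz [-0.0069  0.0005 -0.0004] roll 0.0 n rows 1
```

View pics/w12z.png

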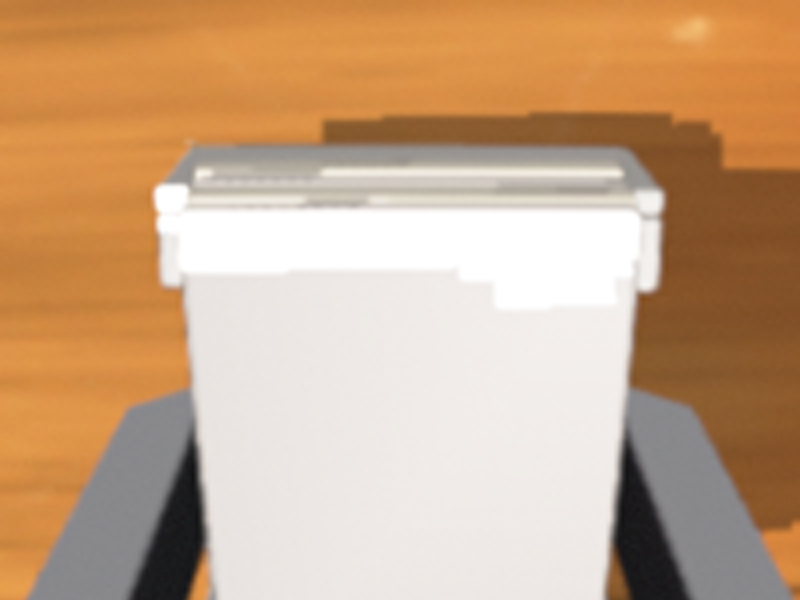

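View pics/s12z.png

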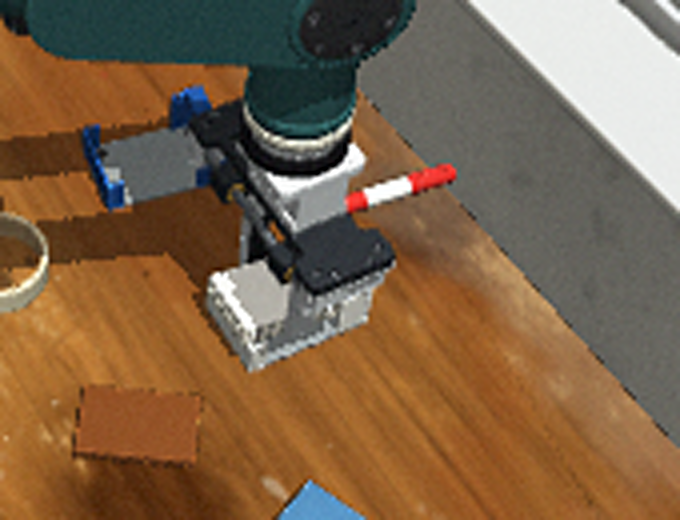

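Call:
send_rows(increments=[[-1,0.002,0,0,0],[-1,0.003,0,0,0],[-1,0.0035,0,0,0],[-1,0.0035,0,0,0],[-1,0.0035,0,0,0]])

```text
time: 11.05
tool_pos: [0.4681, -0.0606, 0.0218]
ee_rot: [-0.109, 1.568, -0.136]
wrist_force: [5.3, 0.5, 3.5]
width: 0.0577
```

Call:
send_rows(increments=[[-1,0,0,0.003,0],[-1,0,0,0.006,0],[-1,0,0,0.009,0],[-1,0,0,0.012,0],[-1,0,0,0.012,0]])

```text
time: 11.47
tool_pos: [0.4781, -0.0603, 0.0198]
ee_rot: [2.842, 1.568, 2.815]
wrist_force: [0.3, 0.1, -2.4]
width: 0.0578
```

```bash
python3 - <<'E'
from h import *
plan(480,-60,6.5,-1.6)
s=snap('wrist','w13')
c=cv2.resize(s['image'][150:340,180:380,::-1],None,fx=4,fy=4,interpolation=cv2.INTER_CUBIC)[:600]; cv2.imwrite('pics/w13z.png',c)
s=snap('scene','s13')
c=cv2.resize(s['image'][150:280,250:420,::-1],None,fx=4,fy=4,interpolation=cv2.INTER_CUBIC)[:600]; cv2.imwrite('pics/s13z.png',c)
E
```

```text
t 11.47 p [478.1 -60.3  19.8] zhead -1.6 q6 -1.79 w 57.8 F [ 0.3  0.1 -2.4]
 inc txyz [0.0133 0.0004 0.0019] roll 0.0 n rows 1
```

View pics/w13z.png

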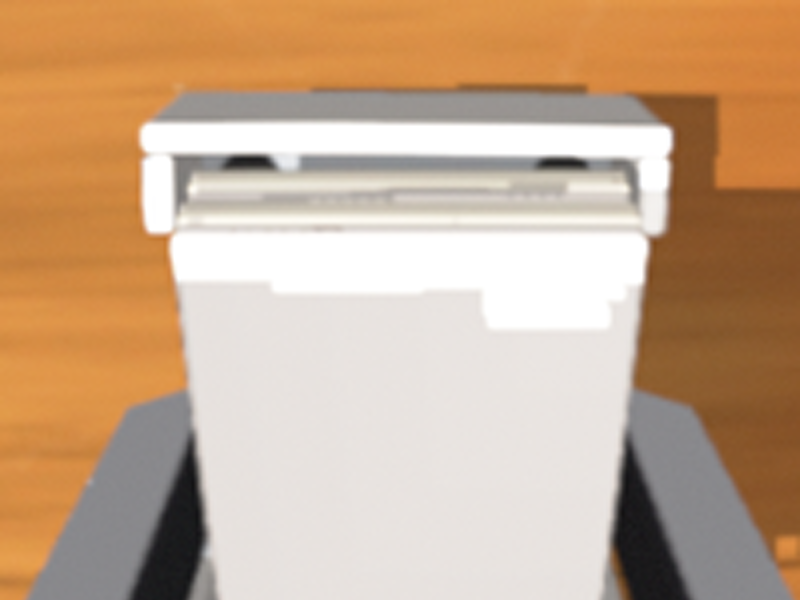

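View pics/s13z.png

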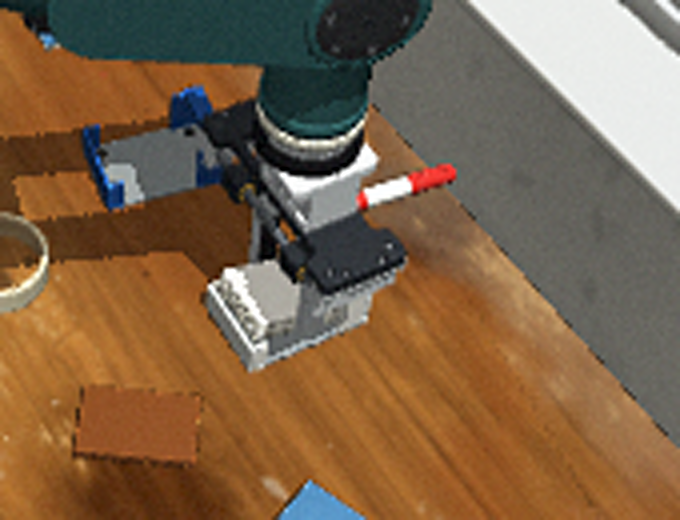

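Call:
send_rows(increments=[[-1,0.002,0,0.001,0],[-1,0.004,0,0.001,0],[-1,0.006,0,0.001,0],[-1,0.008,0,0.001,0],[-1,0.008,0,0.001,0]])

```text
time: 11.98
tool_pos: [0.4792, -0.0606, 0.0137]
ee_rot: [3.04, 1.569, 3.012]
wrist_force: [-3.2, -0.1, 4.1]
width: 0.0577
```

Call:
send_rows(increments=[[-1,0.0015,0,0,0],[-1,0.003,0,0,0],[-1,0.0045,0,0,0],[-1,0.005,0,0,0],[-1,0.005,0,0,0]])

```text
time: 12.4
tool_pos: [0.4798, -0.0608, 0.0084]
ee_rot: [-3.038, 1.57, -3.066]
wrist_force: [-3.0, 0.1, 4.7]
width: 0.0575
```

```bash
python3 - <<'E'
from h import *
plan(480,-60,6.5,-1.6)
s=snap('wrist','w14')
c=cv2.resize(s['image'][150:340,180:380,::-1],None,fx=4,fy=4,interpolation=cv2.INTER_CUBIC)[:600]; cv2.imwrite('pics/w14z.png',c)
E
```

```text
t 12.4 p [479.8 -60.8   8.4] zhead -1.6 q6 -1.79 w 57.5 F [-3.   0.1  4.7]
 inc txyz [0.0019 0.0008 0.0002] roll 0.0 n rows 1
```

View pics/w14z.png

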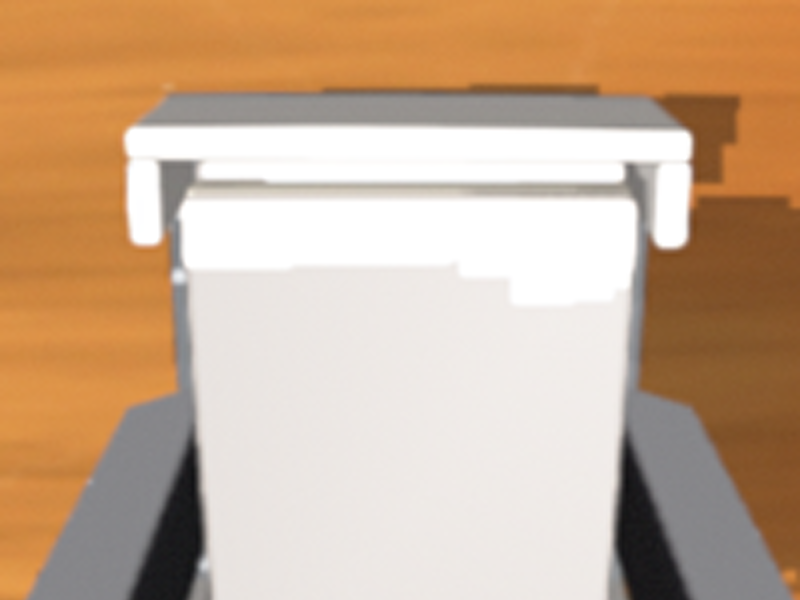

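Call:
send_rows(increments=[[-1,0.001,0,0,0],[0.5,0.001,0,0,0],[0.5,0.001,0,0,0],[0.5,0.001,0,0,0],[0.5,0.001,0,0,0]])

```text
time: 12.87
tool_pos: [0.4803, -0.0607, 0.0073]
ee_rot: [0.295, 1.57, 0.267]
wrist_force: [-0.1, 0.4, 0.3]
width: 0.0702
```

```bash
python3 - <<'E'
from h import *
plan(480,-60,6.5,-1.6)
s=snap('wrist','w15')
c=cv2.resize(s['image'][150:340,180:380,::-1],None,fx=4,fy=4,interpolation=cv2.INTER_CUBIC)[:600]; cv2.imwrite('pics/w15z.png',c)
E
```

```text
t 12.87 p [480.3 -60.7   7.3] zhead -1.6 q6 -1.79 w 70.2 F [-0.1  0.4  0.3]
 inc txyz [ 0.0008  0.0007 -0.0003] roll 0.0 n rows 1
```

View pics/w15z.png

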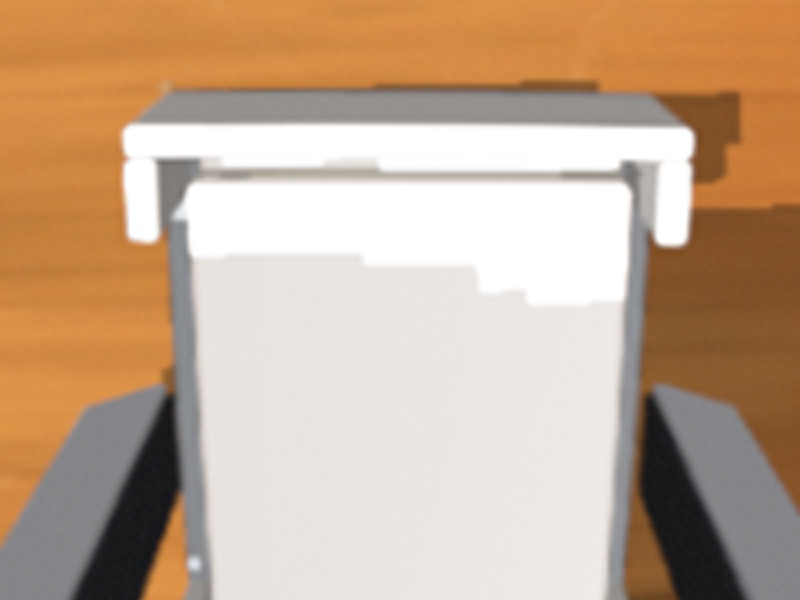

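```bash
python3 - <<'E'
from h import *
print('wall',tl('w15',4,[[123,127],[693,129]],.03)); print('top',tl('w15',4,[[187,183],[632,183]],.024))
plan(480,-60,140,-1.6)
E
```

```text
wall [[-22.7 -34.6 -52.1]
 [-22.7  35.9 -51.9]]
top [[-16.7 -27.9 -43.6]
 [-16.7  29.6 -43.6]]
t 12.92 p [480.3 -60.7   7.3] zhead -1.6 q6 -1.79 w 70.5 F [0.2 1.  0.1]
 inc txyz [-0.1327  0.0007 -0.0002] roll 0.0 n rows 4
```

Call:
send_rows(increments=[[0.7,-0.03,0,0,0],[0.7,-0.07,0,0,0],[0.7,-0.11,0,0,0],[0.0,-0.13,0,0,0],[-1,-0.13,0,0,0]])

```text
time: 13.33
tool_pos: [0.4838, -0.0616, 0.1441]
ee_rot: [-0.202, 1.558, -0.23]
wrist_force: [0.4, 0.5, 0.1]
width: 0.0699
```

```bash
python3 - <<'E'
from h import *
s=snap('top','t16');M=masks(s['image'])
for c in comps(M['red'],60):
    px=c.reshape(-1,2).mean(0)
    if 400<px[0]<440: print(px,rect(s,c,.069))
c=cv2.resize(s['image'][150:300,160:460,::-1],None,fx=2.6,fy=2.6,interpolation=cv2.INTER_CUBIC); cv2.imwrite('pics/t16z.png',c)
plan(548,-413,110,-1.6)
E
```

```text
[419.13793103 175.34482759] (array([ 546.91235352, -412.83950806]), 31.09229850769043, 28.31075668334961, -88.02756583690643)
t 13.38 p [482.2 -61.2 140.8] zhead -1.6 q6 -1.79 w 65.9 F [ 0.9 -0.   0.5]
 inc txyz [ 0.0319 -0.3498  0.0753] roll 0.0 n rows 9
```

View pics/t16z.png

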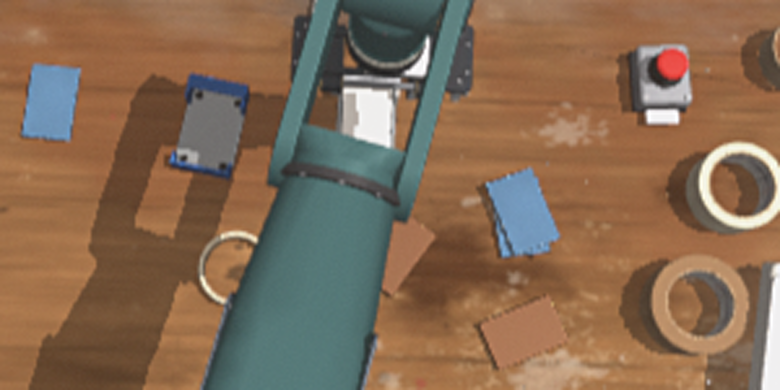

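Call:
send_rows(increments=[[-1,0,-0.04,0.008,0.08],[-1,0,-0.08,0.017,0.16],[-1,0,-0.12,0.026,0.24],[-1,0,-0.16,0.034,0.32],[-1,0,-0.2,0.043,0.4]])

```text
time: 13.8
tool_pos: [0.5164, -0.263, 0.1348]
ee_rot: [2.932, 1.567, 2.501]
wrist_force: [0.9, 1.2, 0.3]
width: 0.0329
```

```bash
python3 - <<'E'
from h import *
plan(548,-413,110,-24)
E
```

```text
t 13.8 p [ 516.4 -263.   134.8] zhead -24.7 q6 -1.71 w 32.9 F [0.9 1.2 0.3]
 inc txyz [ 0.0244 -0.1231  0.0915] roll -0.013 n rows 4
```

Call:
send_rows(increments=[[-1,0,-0.031,0.023,0],[-1,0,-0.062,0.046,0],[-1,0.01,-0.093,0.069,0],[-1,0.02,-0.123,0.092,0],[-1,0.024,-0.123,0.092,0]])

```text
time: 14.22
tool_pos: [0.5479, -0.4173, 0.1056]
ee_rot: [-3.12, 1.563, 2.729]
wrist_force: [0.1, 0.2, -0.6]
width: 0.0014
```

Call:
send_rows(increments=[[-1,0,0,0,0],[-1,0,0,0,0],[-1,0,0,0,0]])

```text
time: 14.47
tool_pos: [0.5501, -0.4104, 0.1134]
ee_rot: [2.264, 1.57, 1.838]
wrist_force: [0.1, 0.0, 0.1]
width: 0.0008
```

```bash
python3 - <<'E'
from h import *
plan(548,-413,80,-24)
s=snap('wrist','w17');M=masks(s['image'])
for c in comps(M['red'],60):
    print(c.reshape(-1,2).mean(0),[*rect(s,c,.066,True)])
E
```

```text
t 14.47 p [ 550.1 -410.4  113.4] zhead -24.4 q6 -1.87 w 0.8 F [0.1 0.  0.1]
 inc txyz [ 0.0334 -0.0033 -0.0008] roll -0.008 n rows 1
[279.07633588 234.58778626] [array([ 548.96124268, -410.94207764]), 35.184173583984375, 28.588550567626953, 69.22687530517578]
```

View pics/w17.png

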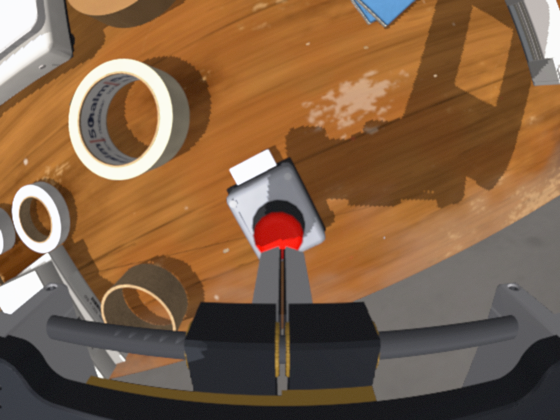

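Call:
send_rows(increments=[[-1,0.02,-0.002,0,0],[-1,0.038,-0.002,0,0],[-1,0.046,-0.002,0,0],[-1,0.054,-0.002,0,0],[-1,0.06,-0.002,0,0]])

```text
time: 14.93
tool_pos: [0.5492, -0.412, 0.0553]
ee_rot: [2.047, 1.57, 1.621]
wrist_force: [-3.9, 3.4, 8.4]
width: 0.0005
```

Call:
send_rows(increments=[[-1,0.002,0,0,0],[-1,0.003,0,0,0],[-1,0.003,0,0,0],[-1,0.003,0,0,0]])

```text
time: 15.27
tool_pos: [0.5493, -0.4121, 0.0552]
ee_rot: [0.849, 1.57, 0.423]
wrist_force: [-6.1, 5.9, 10.9]
width: 0.0006
```

Call:
send_rows(increments=[[-1,0.004,0,0,0],[-1,0.004,0,0,0],[-1,0.004,0,0,0]])

```text
time: 15.52
tool_pos: [0.5494, -0.4122, 0.0551]
ee_rot: [0.073, 1.569, -0.353]
wrist_force: [-9.7, 9.2, 22.4]
width: 0.0008
```

Call:
send_rows(increments=[[-1,-0.03,0,0,0],[-1,-0.06,0,0,0],[1,-0.08,0,0,0],[1,-0.08,0,0,0]])

```text
time: 15.85
tool_pos: [0.5521, -0.4155, 0.135]
ee_rot: [-0.296, 1.557, -0.723]
wrist_force: [1.1, 0.5, 1.2]
width: 0.0104
```

```bash
python3 - <<'E'
from h import *
plan(375,-250,120,20)
s=snap('wrist','w18');H=cv2.cvtColor(s['image'],cv2.COLOR_RGB2HSV)
s=snap('top','t18');
c=cv2.resize(s['image'][170:270,310:410,::-1],None,fx=6,fy=6,interpolation=cv2.INTER_CUBIC); cv2.imwrite('pics/t18z.png',c)
E
```

```text
t 15.85 p [ 552.1 -415.5  135. ] zhead -24.5 q6 -1.87 w 10.4 F [1.1 0.5 1.2]
 inc txyz [ 0.0116  0.0773 -0.2299] roll -0.776 n rows 7
```

View pics/t18z.png

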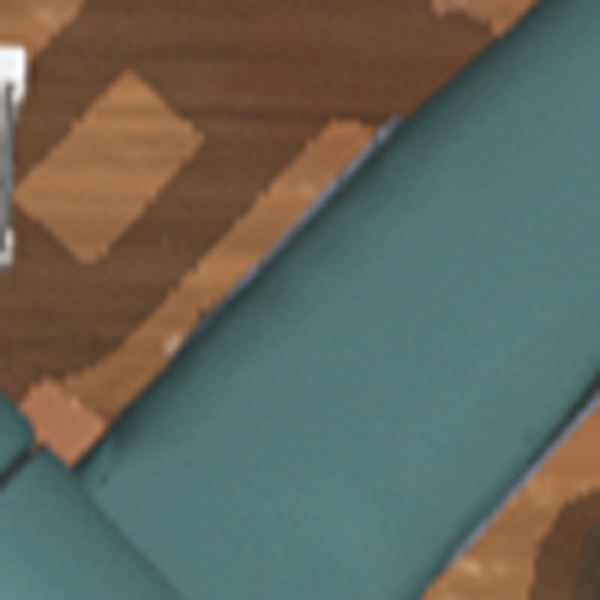

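```bash
python3 - <<'E'
from h import *
s=dict(np.load('pics/top0.npz'))
z=lambda a:(np.array(a,float)+.5)/4-.5+np.array([260,150])
P=plane(s,z([[346,283],[418,258],[461,366],[390,392]]),.02)*1000
print(P.round(1),P.mean(0)); d=P[0]-P[3];e=P[1]-P[2];print([np.degrees(np.arctan2(v[1],v[0])).round(1) for v in (d,e)],np.linalg.norm(d),np.linalg.norm(e),np.linalg.norm(P[0]-P[1]))
print(plane(s,z([[372,396],[445,386]]),.01)*1000)
plan(378,-248,140,9)
E
```

```text
[[ 411.1 -200.2]
 [ 432.5 -255.5]
 [ 349.7 -287.6]
 [ 328.  -233.6]] [ 380.34440103 -244.24917638]
[np.float64(21.9), np.float64(21.2)] 89.50480854266299 88.80358387760074 59.35079191268993
[[ 325.93483957 -221.67735566]
 [ 335.50464589 -277.39631164]]
t 15.95 p [ 550.  -413.8  128.2] zhead -24.5 q6 -1.87 w 18.6 F [ 0.2 -0.6 -0.8]
 inc txyz [-0.0126  0.0796 -0.2252] roll -0.584 n rows 6
```

Call:
send_rows(increments=[[1,0,0.013,-0.037,-0.12],[1,-0.01,0.026,-0.075,-0.24],[1,-0.012,0.04,-0.112,-0.36],[1,-0.012,0.053,-0.15,-0.48],[1,-0.012,0.066,-0.187,-0.6]])

```text
time: 16.37
tool_pos: [0.4041, -0.2738, 0.1356]
ee_rot: [2.231, 1.566, 2.409]
wrist_force: [-0.6, 0.1, 0.8]
width: 0.0516
```

```bash
python3 - <<'E'
from h import *
plan(380,-244,120,11)
E
```

```text
t 16.37 p [ 404.1 -273.8  135.6] zhead 10.2 q6 -2.46 w 51.6 F [-0.6  0.1  0.8]
 inc txyz [ 0.0158  0.0335 -0.0184] roll -0.014 n rows 1
```

Call:
send_rows(increments=[[1,0.01,0.033,-0.018,0],[1,0.015,0.033,-0.018,0],[1,0.015,0.033,-0.018,0],[1,0.015,0.033,-0.018,0],[1,0.015,0.033,-0.018,0]])

```text
time: 16.78
tool_pos: [0.3839, -0.2475, 0.1234]
ee_rot: [-0.909, 1.57, -0.737]
wrist_force: [-0.8, 0.1, 0.4]
width: 0.0851
```

Call:
send_rows(increments=[[1,0,0,0,0],[1,0,0,0,0]])

```text
time: 16.95
tool_pos: [0.384, -0.2477, 0.1238]
ee_rot: [-0.743, 1.57, -0.571]
wrist_force: [-0.2, -0.2, 0.2]
width: 0.0938
```

```bash
python3 - <<'E'
from h import *
plan(380,-244,12.5,11)
s=snap('wrist','w19')
c=cv2.resize(s['image'][130:330,180:380,::-1],None,fx=4,fy=4,interpolation=cv2.INTER_CUBIC)[:600]; cv2.imwrite('pics/w19z.png',c)
E
```

```text
t 16.95 p [ 384.  -247.7  123.8] zhead 9.8 q6 -2.44 w 93.8 F [-0.2 -0.2  0.2]
 inc txyz [ 0.1113  0.0044 -0.0034] roll -0.02 n rows 3
```

View pics/w19z.png

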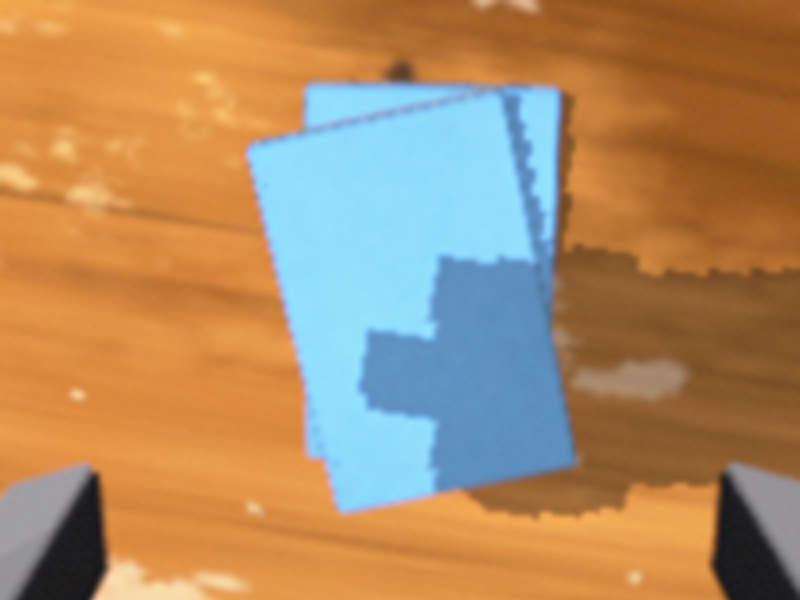

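```bash
python3 - <<'E'
from h import *
s=dict(np.load('pics/w19.npz')); z=lambda a:(np.array(a,float)+.5)/4-.5+np.array([180,130])
P=plane(s,z([[246,148],[503,92],[576,464],[341,512]]),.02,True)*1000
print(P.mean(0),[np.degrees(np.arctan2(*(v[::-1]))).round(1) for v in (P[2]-P[1],P[3]-P[0])],[np.linalg.norm(P[i]-P[i-1]).round(1) for i in range(4)])
Q=plane(s,z([[305,85],[560,88],[307,457]]),.01,True)*1000
print((Q[1]+Q[2])/2,[np.degrees(np.arctan2(*(v[::-1]))).round(1) for v in (Q[2]-Q[0],)],np.linalg.norm(Q[2]-Q[0]),np.linalg.norm(Q[1]-Q[0]))
E
```

```text
[ 378.82968072 -245.89259451] [np.float64(22.2), np.float64(22.7)] [np.float64(88.6), np.float64(57.6), np.float64(88.5), np.float64(56.7)]
[ 373.29878804 -244.04869965] [np.float64(9.1)] 89.2366108183221 57.45674525181084
```

```bash
python3 - <<'E'
from h import *
plan(379.5,-245,13,11)
E
```

```text
t 17.0 p [ 383.9 -247.6  123.8] zhead 9.8 q6 -2.44 w 93.6 F [-0.6 -0.4 -1.4]
 inc txyz [ 0.1108  0.0033 -0.0039] roll -0.02 n rows 3
```

Call:
send_rows(increments=[[1,0.03,0.003,-0.004,0],[1,0.07,0.003,-0.004,0],[1,0.1,0.003,-0.004,0],[1,0.1,0.003,-0.004,0],[1,0.1,0.003,-0.004,0]])

```text
time: 17.42
tool_pos: [0.3778, -0.2439, 0.0224]
ee_rot: [2.248, 1.567, 2.42]
wrist_force: [-0.4, -0.1, 0.1]
width: 0.0943
```

```bash
python3 - <<'E'
from h import *
plan(379.5,-245,13,10)
E
```

```text
t 17.42 p [ 377.8 -243.9   22.4] zhead 9.9 q6 -2.44 w 94.3 F [-0.4 -0.1  0.1]
 inc txyz [ 0.0094 -0.0014  0.0015] roll -0.003 n rows 1
```

Call:
send_rows(increments=[[1,0.006,-0.001,0.001,0],[1,0.0095,-0.001,0.001,0],[-1,0.0095,-0.001,0.001,0],[-1,0.0095,-0.001,0.001,0],[-1,0.0095,-0.001,0.001,0]])

```text
time: 17.83
tool_pos: [0.3804, -0.2457, 0.015]
ee_rot: [-0.828, 1.569, -0.656]
wrist_force: [0.4, 0.6, 0.5]
width: 0.0773
```

Call:
send_rows(increments=[[-1,0,0,0,0],[-1,0,0,0,0],[-1,0,0,0,0],[-1,0,0,0,0]])

```text
time: 18.17
tool_pos: [0.38, -0.2455, 0.0144]
ee_rot: [-0.903, 1.57, -0.731]
wrist_force: [-0.6, 0.4, 1.4]
width: 0.0603
```

Call:
send_rows(increments=[[-1,-0.002,0,0,0],[-1,-0.005,0,0,0],[-1,-0.008,0,0,0],[-1,-0.008,0,0,0]])

```text
time: 18.5
tool_pos: [0.38, -0.2454, 0.0225]
ee_rot: [-0.724, 1.57, -0.552]
wrist_force: [0.2, 0.6, -1.1]
width: 0.0604
```

```bash
python3 - <<'E'
from h import *
plan(374,-243,21,9.5)
s=snap('wrist','w20')
c=cv2.resize(s['image'][160:350,180:380,::-1],None,fx=4,fy=4,interpolation=cv2.INTER_CUBIC)[:600]; cv2.imwrite('pics/w20z.png',c)
E
```

```text
t 18.5 p [ 380.  -245.4   22.5] zhead 9.9 q6 -2.44 w 60.4 F [ 0.2  0.6 -1.1]
 inc txyz [ 0.0015  0.0034 -0.0055] roll 0.006 n rows 1
```

View pics/w20z.png

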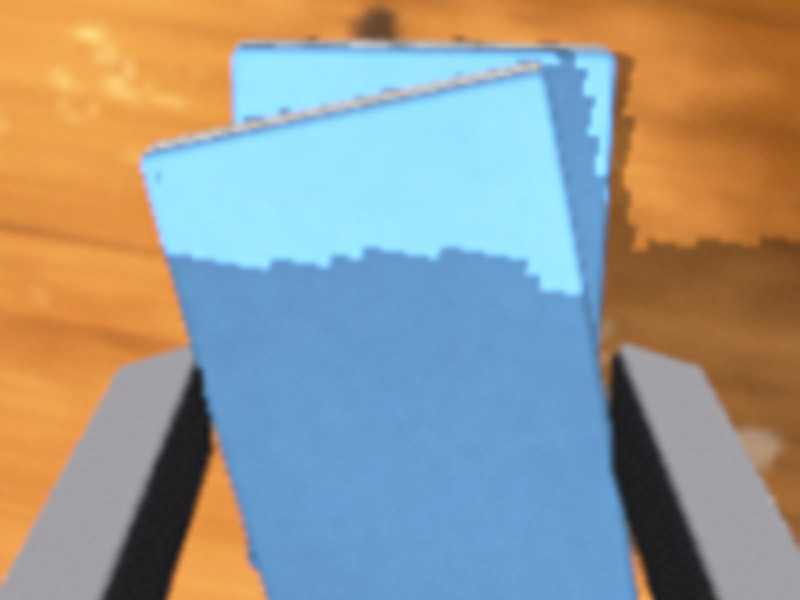

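Call:
send_rows(increments=[[-1,-0.005,0.0,0,0.1],[-1,-0.005,0.0,0,0.2],[-1,-0.005,0.0,0,0.22],[-1,-0.005,0.0,0,0.22]])

```text
time: 18.88
tool_pos: [0.3797, -0.2451, 0.0268]
ee_rot: [2.343, 1.57, 2.297]
wrist_force: [-1.1, -0.1, -1.2]
width: 0.0602
```

```bash
python3 - <<'E'
from h import *
plan(374,-243,21,9.5)
s=snap('wrist','w21')
c=cv2.resize(s['image'][160:350,180:380,::-1],None,fx=4,fy=4,interpolation=cv2.INTER_CUBIC)[:600]; cv2.imwrite('pics/w21z.png',c)
E
```

```text
t 18.88 p [ 379.7 -245.1   26.8] zhead -2.7 q6 -2.22 w 60.2 F [-1.1 -0.1 -1.2]
 inc txyz [ 0.0058  0.0018 -0.0057] roll -0.212 n rows 2
```

View pics/w21z.png

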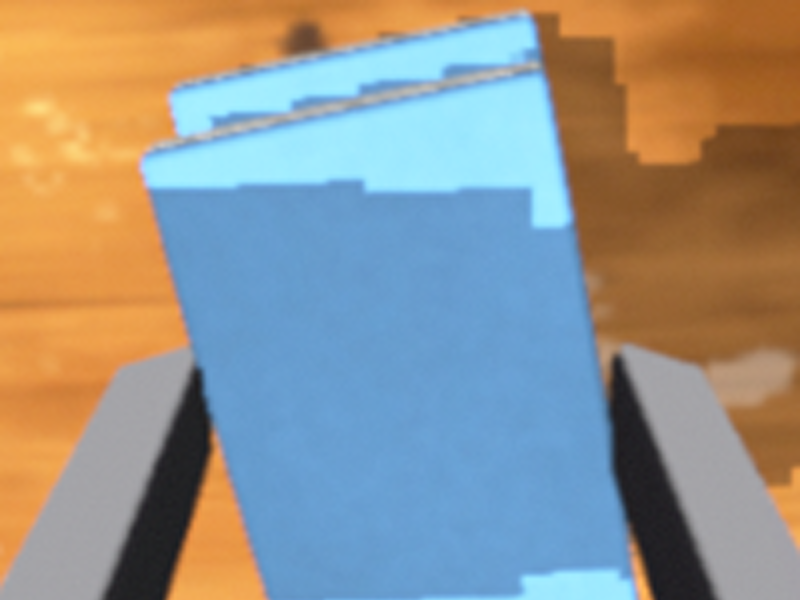

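```bash
python3 - <<'E'
from h import *
a=tl('w21',4,[[143,157],[541,67]],.0324,(180,160)); b=tl('w21',4,[[172,90],[530,13]],.01,(180,160)); print(a,b,(b-a).mean(0), np.degrees(np.arctan2(a[1,2]-a[0,2],a[1,1]-a[0,1])),np.degrees(np.arctan2(b[1,2]-b[0,2],b[1,1]-b[0,1])),np.linalg.norm(a[1]-a[0]),np.linalg.norm(b[1]-b[0]))
E
```

```text
[[ -5.7 -36.1 -39.2]
 [ -5.6  18.7 -51.6]] [[ 16.7 -35.8 -44.4]
 [ 16.8  19.1 -56.2]] [22.4   0.35 -4.9 ] -12.750025835816377 -12.130388776095902 56.1854963491469 56.15389567964097
```

Call:
send_rows(increments=[[-1,0.002,0,-0.005,0],[-1,0.006,0,-0.005,0],[-1,0.01,0,-0.005,0],[-1,0.0125,0,-0.005,0],[-1,0.013,0,-0.005,0]])

```text
time: 19.35
tool_pos: [0.3748, -0.2447, 0.0142]
ee_rot: [1.771, 1.57, 1.724]
wrist_force: [-1.3, 1.8, 5.1]
width: 0.0604
```

Call:
send_rows(increments=[[-1,0.0,0,0,0],[0.6,0,0,0,0],[0.6,0,0,0,0],[0.6,0,0,0,0],[1,-0.02,0,0,0]])

```text
time: 19.77
tool_pos: [0.3722, -0.2429, 0.0302]
ee_rot: [2.49, 1.562, 2.442]
wrist_force: [-0.1, 0.0, -0.0]
width: 0.0788
```

```bash
python3 - <<'E'
from h import *
plan(374,-243,40,9.5)
s=snap('wrist','w22')
c=cv2.resize(s['image'][160:350,180:380,::-1],None,fx=4,fy=4,interpolation=cv2.INTER_CUBIC)[:600]; cv2.imwrite('pics/w22z.png',c)
E
```

```text
t 19.77 p [ 372.2 -242.9   30.2] zhead -2.7 q6 -2.23 w 78.8 F [-0.1  0.  -0. ]
 inc txyz [-0.0098  0.      0.0018] roll -0.214 n rows 2
```

View pics/w22z.png

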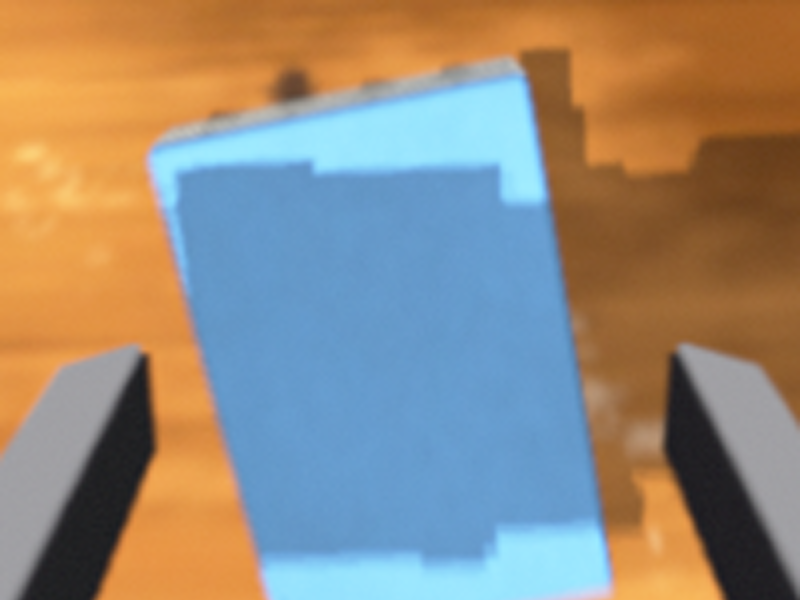

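Call:
send_rows(increments=[[1,-0.01,0,0.001,-0.1],[1,-0.01,0,0.001,-0.2],[1,-0.01,0,0.001,-0.214],[1,-0.01,0,0.001,-0.214]])

```text
time: 20.15
tool_pos: [0.3758, -0.2451, 0.0437]
ee_rot: [-0.692, 1.571, -0.528]
wrist_force: [0.3, 0.2, -0.2]
width: 0.094
```

```bash
python3 - <<'E'
from h import *
plan(374,-243,2.5,9.5)
s=snap('wrist','w23')
c=cv2.resize(s['image'][160:350,180:380,::-1],None,fx=4,fy=4,interpolation=cv2.INTER_CUBIC)[:600]; cv2.imwrite('pics/w23z.png',c)
E
```

```text
t 20.15 p [ 375.8 -245.1   43.7] zhead 9.4 q6 -2.44 w 94.0 F [ 0.3  0.2 -0.2]
 inc txyz [ 0.0412  0.0024 -0.0015] roll -0.001 n rows 1
```

View pics/w23z.png

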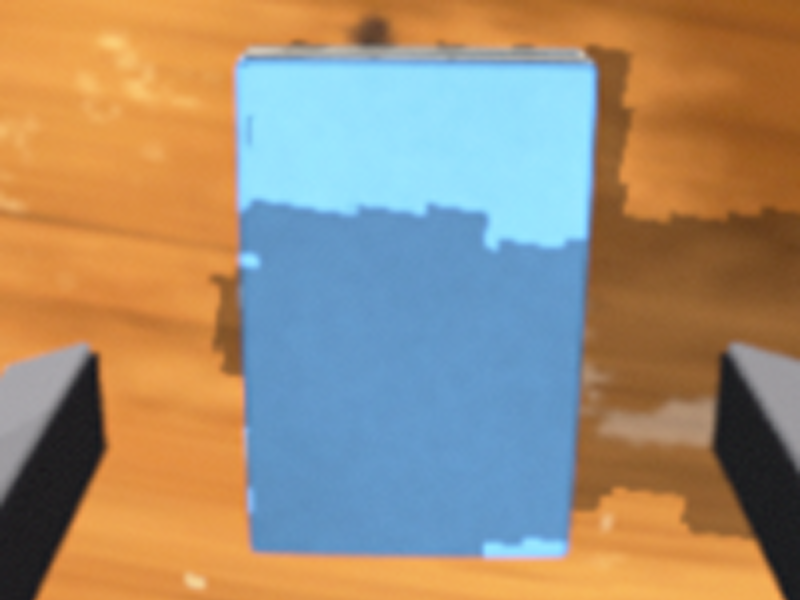

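```bash
python3 - <<'E'
from h import *
a=tl('w23',4,[[238,62],[597,62],[570,553],[252,550]],.02,(180,160)); print(a,a.mean(0))
E
```

```text
[[ 23.5 -26.7 -47.2]
 [ 23.5  30.2 -47.3]
 [ 23.5  29.6  41.5]
 [ 23.5 -27.8  40.8]] [23.5    1.325 -3.05 ]
```

Call:
send_rows(increments=[[1,0.015,0.001,-0.003,0],[1,0.035,0.001,-0.003,0],[1,0.041,0.001,-0.003,0],[-1,0.041,0.001,-0.003,0],[-1,0.041,0.001,-0.003,0]])

```text
time: 20.62
tool_pos: [0.3724, -0.2443, 0.0026]
ee_rot: [2.147, 1.57, 2.312]
wrist_force: [1.1, -0.7, -0.3]
width: 0.084
```

Call:
send_rows(increments=[[-1,0,0,0,0],[-1,0,0,0,0],[-1,0,0,0,0],[-1,0,0,0,0],[-1,0,0,0,0]])

```text
time: 21.03
tool_pos: [0.3729, -0.2447, 0.0033]
ee_rot: [-0.798, 1.57, -0.632]
wrist_force: [0.4, 0.0, 1.1]
width: 0.0577
```

Call:
send_rows(increments=[[-1,-0.03,0,0,0],[-1,-0.06,0,0,0],[-1,-0.1,0,0,0],[-1,-0.1,0.0,0,0.0]])

```text
time: 21.37
tool_pos: [0.3763, -0.2476, 0.1108]
ee_rot: [-0.868, 1.557, -0.702]
wrist_force: [1.6, -0.8, -0.5]
width: 0.0578
```

```bash
python3 - <<'E'
from h import *
snap('wrist','w24')
plan(492,318,120,-4)
E
```

```text
t 21.42 p [ 375.2 -246.6  107.5] zhead 9.5 q6 -2.45 w 57.9 F [ 0.6 -0.1 -2.3]
 inc txyz [-0.0152  0.5374  0.2087] roll 0.236 n rows 14
```

View pics/w24.png

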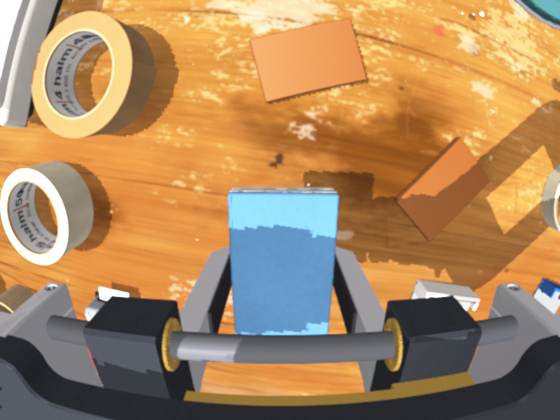

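Call:
send_rows(increments=[[-1,0,0.038,0.015,0.05],[-1,0,0.077,0.03,0.1],[-1,0,0.115,0.045,0.15],[-1,0,0.154,0.06,0.2],[-1,0,0.192,0.075,0.236]])

```text
time: 21.83
tool_pos: [0.4135, -0.0407, 0.1011]
ee_rot: [2.901, 1.568, 2.828]
wrist_force: [0.8, -0.2, -2.2]
width: 0.0578
```

```bash
python3 - <<'E'
from h import *
plan(492,318,110,-4)
E
```

```text
t 21.83 p [413.5 -40.7 101.1] zhead -4.2 q6 -1.73 w 57.8 F [ 0.8 -0.2 -2.2]
 inc txyz [-0.0088  0.3635  0.0521] roll -0.003 n rows 9
```

Call:
send_rows(increments=[[-1,-0.01,0.04,0.006,0],[-1,-0.01,0.08,0.011,0],[-1,-0.01,0.12,0.017,0],[-1,-0.01,0.16,0.023,0],[-1,-0.01,0.2,0.029,0]])

```text
time: 22.25
tool_pos: [0.4564, 0.1566, 0.111]
ee_rot: [-2.819, 1.568, -2.889]
wrist_force: [0.8, -1.3, -2.0]
width: 0.0579
```

Call:
send_rows(increments=[[-1,0,0.04,0.006,0],[-1,0,0.08,0.012,0],[-1,0,0.12,0.018,0],[-1,0,0.13,0.02,0],[-1,0,0.13,0.02,0]])

```text
time: 22.67
tool_pos: [0.4856, 0.2852, 0.1103]
ee_rot: [-2.803, 1.567, -2.869]
wrist_force: [0.1, -2.3, -3.2]
width: 0.0576
```

Call:
send_rows(increments=[[-1,0,0,0,0],[-1,0,0,0,0]])

```text
time: 22.83
tool_pos: [0.486, 0.2815, 0.1117]
ee_rot: [-2.413, 1.568, -2.483]
wrist_force: [-0.9, -0.5, -2.2]
width: 0.0578
```

```bash
python3 - <<'E'
from h import *
plan(492,318,110,-4)
s=snap('wrist','w25')
s=snap('top','t25')
c=cv2.resize(s['image'][150:300,110:310,::-1],None,fx=4,fy=4,interpolation=cv2.INTER_CUBIC); cv2.imwrite('pics/t25z.png',c)
E
```

```text
t 22.83 p [486.  281.5 111.7] zhead -4.1 q6 -1.08 w 57.8 F [-0.9 -0.5 -2.2]
 inc txyz [0.0016 0.0369 0.0034] roll -0.001 n rows 1
```

View pics/w25.png

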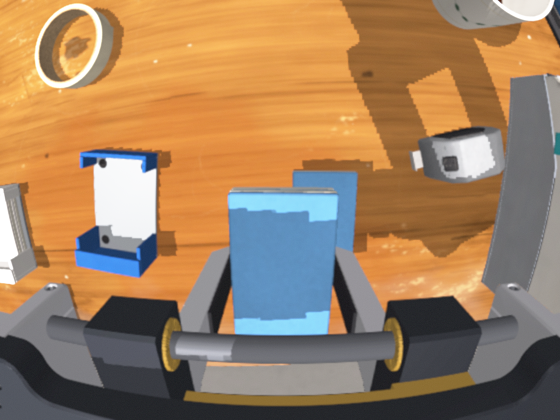

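View pics/t25z.png

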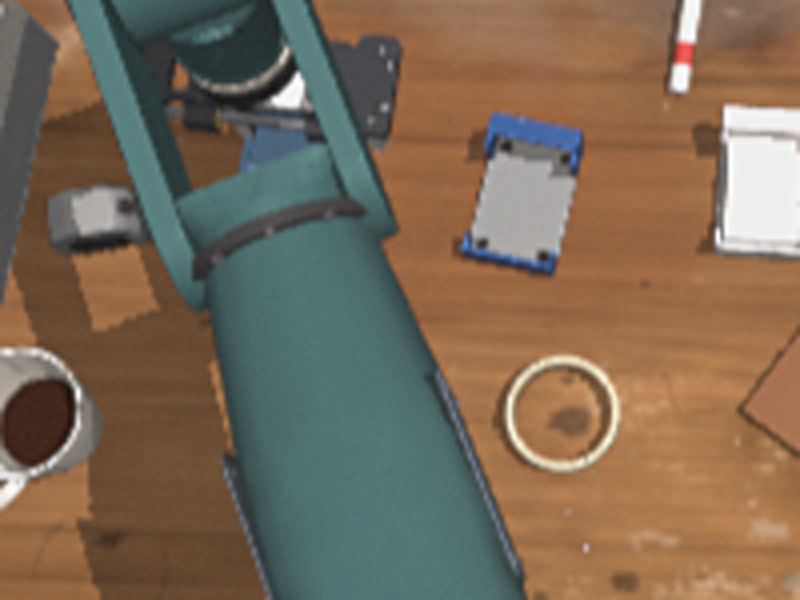

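Call:
send_rows(increments=[[-1,0,0.025,0.003,0],[-1,0.02,0.037,0.003,0],[-1,0.05,0.037,0.003,0],[-1,0.07,0.037,0.003,0],[-1,0.07,0.037,0.003,0]])

```text
time: 23.35
tool_pos: [0.4888, 0.3166, 0.0376]
ee_rot: [-2.574, 1.56, -2.645]
wrist_force: [-0.6, -0.3, -3.7]
width: 0.0579
```

Call:
send_rows(increments=[[-1,0,0,0,0],[-1,0,0,0,0]])

```text
time: 23.52
tool_pos: [0.4934, 0.3193, 0.0447]
ee_rot: [0.538, 1.568, 0.467]
wrist_force: [0.4, 0.7, -1.1]
width: 0.058
```

```bash
python3 - <<'E'
from h import *
plan(492,318,40,-4)
s=snap('wrist','w26')
c=cv2.resize(s['image'][160:350,180:380,::-1],None,fx=4,fy=4,interpolation=cv2.INTER_CUBIC)[:600]; cv2.imwrite('pics/w26z.png',c)
E
```

```text
t 23.52 p [493.4 319.3  44.7] zhead -4.1 q6 -1.02 w 58.0 F [ 0.4  0.7 -1.1]
 inc txyz [ 0.0047 -0.0014 -0.0013] roll -0.001 n rows 1
```

View pics/w26z.png

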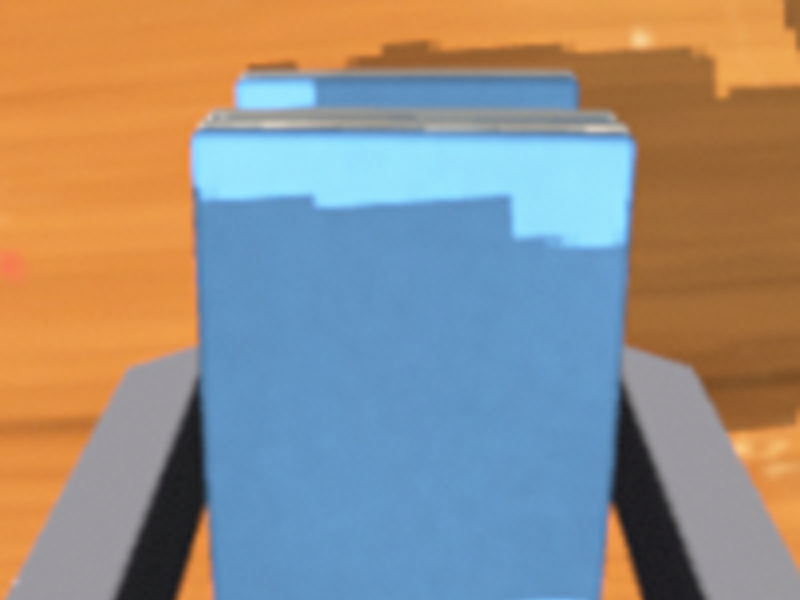

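```bash
python3 - <<'E'
from h import *
p=pose()[1]
print(tl('w26',4,[[237,79],[578,79]],.01,(180,160)),tl('w26',4,[[192,136],[635,138]],p[2]+.017,(180,160)))
E
```

```text
[[ 35.2 -28.4 -43.4]
 [ 35.3  28.7 -43.4]] [[-17.2 -27.4 -45.3]
 [-17.1  29.3 -45. ]]
```

Call:
send_rows(increments=[[-1,0.008,-0.001,0.0017,0],[-1,0.018,-0.001,0.0017,0],[-1,0.026,-0.001,0.0017,0],[-1,0.028,-0.001,0.0017,0],[-1,0.028,-0.001,0.0017,0]])

```text
time: 23.98
tool_pos: [0.4933, 0.3183, 0.0139]
ee_rot: [-2.632, 1.569, -2.702]
wrist_force: [0.1, 0.4, -3.6]
width: 0.0578
```

Call:
send_rows(increments=[[-1,0,0,0,0],[-1,0,0,0,0]])

```text
time: 24.15
tool_pos: [0.494, 0.3187, 0.015]
ee_rot: [1.054, 1.571, 0.984]
wrist_force: [1.0, -0.1, -1.3]
width: 0.0577
```

```bash
python3 - <<'E'
from h import *
plan(493,318,12.5,-4)
s=snap('wrist','w27')
c=cv2.resize(s['image'][160:350,180:380,::-1],None,fx=4,fy=4,interpolation=cv2.INTER_CUBIC)[:600]; cv2.imwrite('pics/w27z.png',c)
E
```

```text
t 24.15 p [494.  318.7  15. ] zhead -4.0 q6 -1.02 w 57.7 F [ 1.  -0.1 -1.3]
 inc txyz [ 0.0025 -0.0008 -0.0009] roll 0.0 n rows 1
```

View pics/w27z.png

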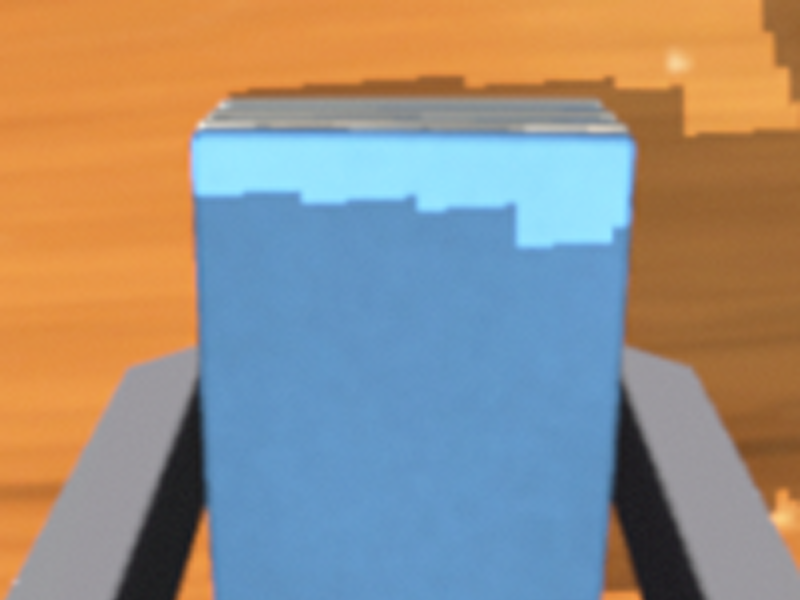

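Aligned, all three ends flush. Set it down, open, drop to the bench and grip all three.

Call:
send_rows(increments=[[-1,0.0015,0,0,0],[-1,0.002,0,0,0],[0.6,0.002,0,0,0],[0.6,0.002,0,0,0],[0.6,0.002,0,0,0]])

```text
time: 24.62
tool_pos: [0.4943, 0.3188, 0.0135]
ee_rot: [0.597, 1.57, 0.527]
wrist_force: [-0.4, -0.4, 0.3]
width: 0.0735
```

Call:
send_rows(increments=[[0.6,0.005,0,0,0],[0.6,0.0105,0,0,0],[0.6,0.0105,0,0,0],[-1,0.0105,0,0,0],[-1,0.0105,0,0,0]])

```text
time: 25.03
tool_pos: [0.4938, 0.3185, 0.0022]
ee_rot: [-2.709, 1.57, -2.779]
wrist_force: [-0.3, -0.5, 0.3]
width: 0.0652
```

Call:
send_rows(increments=[[-1,0,0,0,0],[-1,0,0,0,0],[-1,0,0,0,0],[-1,0,0,0,0]])

```text
time: 25.37
tool_pos: [0.4941, 0.3186, 0.0026]
ee_rot: [0.647, 1.57, 0.577]
wrist_force: [1.0, 0.3, -0.4]
width: 0.0578
```

```bash
python3 - <<'E'
from h import *
plan(480,230,110,-11)
s=snap('wrist','w28')
c=cv2.resize(s['image'][160:350,180:380,::-1],None,fx=4,fy=4,interpolation=cv2.INTER_CUBIC)[:600]; cv2.imwrite('pics/w28z.png',c)
E
```

```text
t 25.37 p [494.1 318.6   2.6] zhead -4.0 q6 -1.02 w 57.8 F [ 1.   0.3 -0.4]
 inc txyz [-0.1075 -0.0894 -0.0078] roll 0.122 n rows 4
```

View pics/w28z.png

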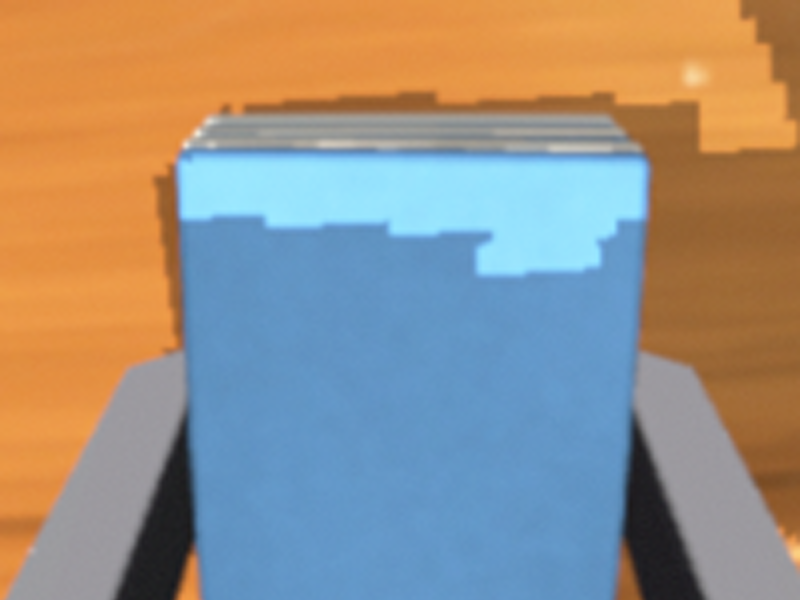

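Call:
send_rows(increments=[[-1,-0.03,0,0,0],[-1,-0.065,-0.02,0,0.03],[-1,-0.1,-0.05,-0.003,0.07],[-1,-0.107,-0.08,-0.008,0.122],[-1,-0.107,-0.089,-0.008,0.122]])

```text
time: 25.83
tool_pos: [0.4809, 0.2277, 0.1135]
ee_rot: [0.112, 1.565, -0.084]
wrist_force: [1.0, 0.2, -3.3]
width: 0.058
```

Call:
send_rows(increments=[[-1,0,0,0,0],[-1,0,0,0,0],[-1,0,0,0,0]])

```text
time: 26.08
tool_pos: [0.4788, 0.2309, 0.1076]
ee_rot: [-2.906, 1.568, -3.097]
wrist_force: [-0.3, 0.4, -3.0]
width: 0.0578
```

```bash
python3 - <<'E'
from h import *
plan(468,127,80,-11)
s=snap('wrist','w29')
c=cv2.resize(s['image'][120:320,20:220,::-1],None,fx=4,fy=4,interpolation=cv2.INTER_CUBIC)[:600]; cv2.imwrite('pics/w29z.png',c)
E
```

```text
t 26.08 p [478.8 230.9 107.6] zhead -10.9 q6 -1.04 w 57.8 F [-0.3  0.4 -3. ]
 inc txyz [ 0.0277 -0.104   0.0092] roll 0.001 n rows 3
```

View pics/w29.png

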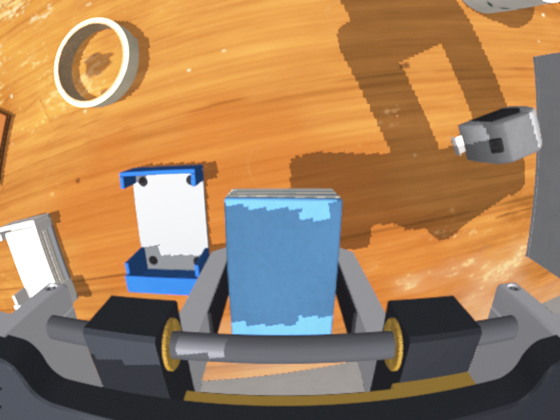

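View pics/w29z.png

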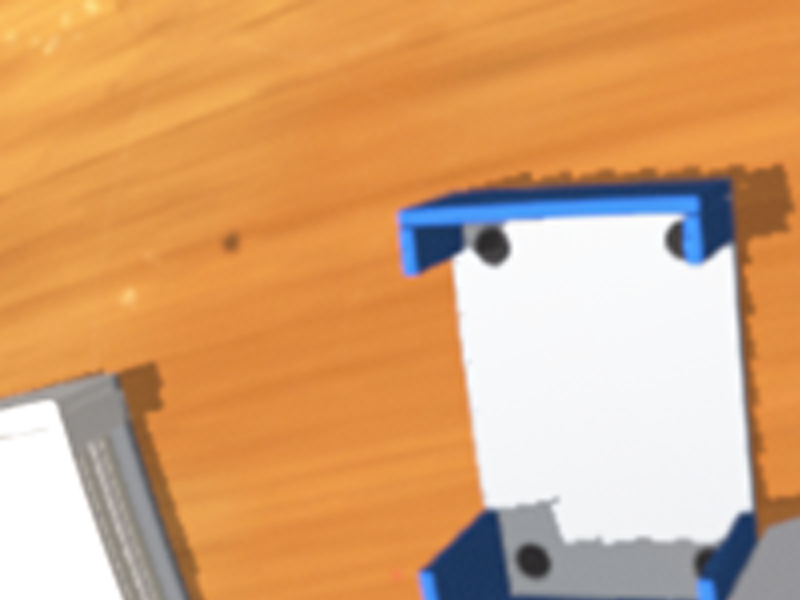

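```bash
python3 - <<'E'
from h import *
s=dict(np.load('pics/w29.npz'))
c=cv2.resize(s['image'][155:305,110:230,::-1],None,fx=4,fy=4,interpolation=cv2.INTER_CUBIC); cv2.imwrite('pics/w29y.png',c)
E
```

```text
(no output)
```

View pics/w29y.png

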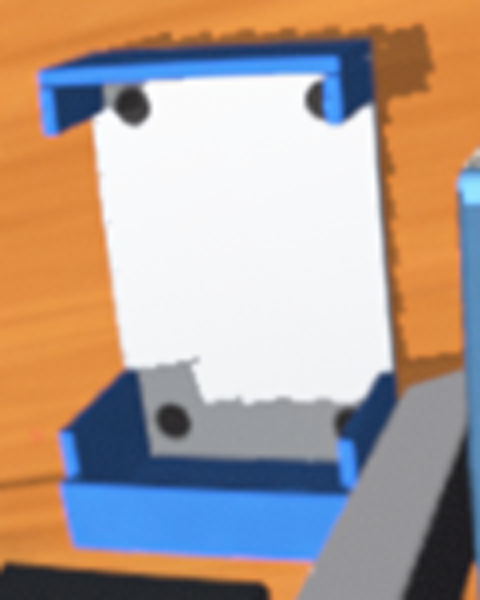

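```bash
python3 - <<'E'
from tray import *
s=dict(np.load('pics/w29.npz'))
z=lambda a:(np.array(a,float)+.5)/4-.5+np.array([110,155])
fit3(s,z([[40,73],[340,58],[62,482],[352,492],[75,547]]),[[-53.5,-35.5,30],[-53.5,35.5,30],[36.5,-35.5,48],[36.5,35.5,48],[53.5,-35.5,48]])
E
```

```text
c [467.2 126.7] yaw -10.35
 resid [[1.0, 0.6], [0.8, -0.6], [-0.3, 0.7], [-0.8, -1.2], [-0.7, 0.4]]
```

```bash
python3 - <<'E'
from h import *
plan(453.5,128.5,66,-10.8)
E
```

```text
t 26.13 p [478.9 231.  107.6] zhead -10.9 q6 -1.04 w 57.6 F [ 0.2 -0.3 -2.9]
 inc txyz [ 0.0418 -0.1055 -0.0054] roll -0.002 n rows 3
```

Call:
send_rows(increments=[[-1,0,-0.035,-0.002,0],[-1,0,-0.07,-0.004,0],[-1,0.01,-0.1055,-0.0055,0],[-1,0.035,-0.1055,-0.0055,0],[-1,0.042,-0.1055,-0.0055,0]])

```text
time: 26.55
tool_pos: [0.4517, 0.127, 0.0637]
ee_rot: [-2.881, 1.564, -3.074]
wrist_force: [-0.3, -0.4, -3.6]
width: 0.0578
```

Call:
send_rows(increments=[[-1,0,0,0,0],[-1,0,0,0,0],[-1,0,0,0,0]])

```text
time: 26.8
tool_pos: [0.4551, 0.1291, 0.0682]
ee_rot: [0.665, 1.57, 0.475]
wrist_force: [0.3, -0.4, -2.5]
width: 0.0577
```

```bash
python3 - <<'E'
from h import *
plan(453.5,128.5,40,-10.8)
s=snap('wrist','w30')
c=cv2.resize(s['image'][160:350,180:380,::-1],None,fx=4,fy=4,interpolation=cv2.INTER_CUBIC)[:600]; cv2.imwrite('pics/w30z.png',c)
E
```

```text
t 26.8 p [455.1 129.1  68.2] zhead -10.9 q6 -1.22 w 57.7 F [ 0.3 -0.4 -2.5]
 inc txyz [ 0.0282 -0.0009 -0.0015] roll -0.001 n rows 1
```

View pics/w30z.png

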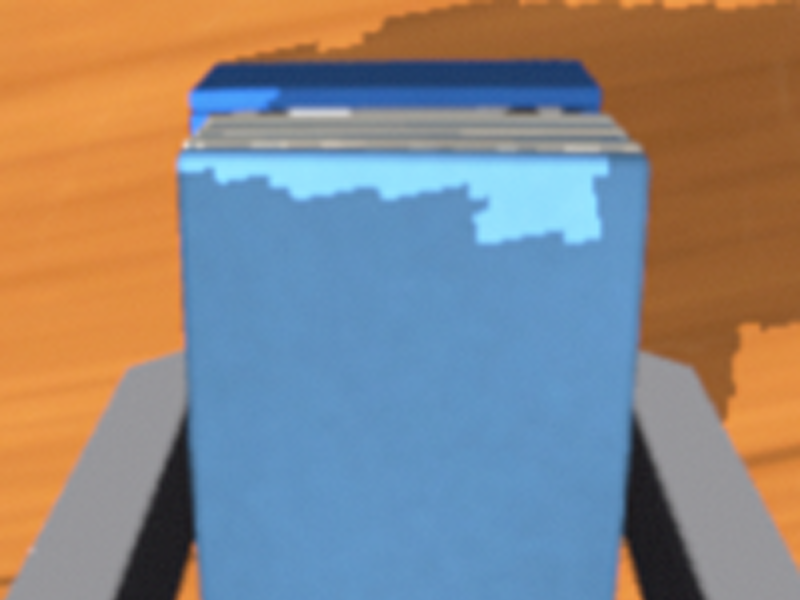

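```bash
python3 - <<'E'
from h import *
p=pose()[1];o=(180,160)
print('wall',tl('w30',4,[[191,89],[600,89]],.03,o),'bot',tl('w30',4,[[220,62],[580,62]],0,o));print('pile',tl('w30',4,[[179,156],[648,156]],p[2]+.0275,o),tl('w30',4,[[212,114],[612,114]],p[2]-.0025,o))
E
```

```text
wall [[ 38.4 -36.4 -41.1]
 [ 38.5  33.5 -41. ]] bot [[ 68.4 -35.6 -40.8]
 [ 68.5  34.  -40.8]]
pile [[-27.6 -26.9 -44.9]
 [-27.5  29.7 -44.9]] [[  2.4 -27.3 -44. ]
 [  2.5  29.9 -44. ]]
```

Call:
send_rows(increments=[[-1,0,-0.0025,-0.002,0],[-1,0.01,-0.0025,-0.002,0],[-1,0.022,-0.0025,-0.002,0],[-1,0.028,-0.0025,-0.002,0],[-1,0.028,-0.0025,-0.002,0]])

```text
time: 27.27
tool_pos: [0.4503, 0.1258, 0.0375]
ee_rot: [-2.897, 1.567, -3.089]
wrist_force: [-0.5, -0.2, -3.9]
width: 0.0578
```

Call:
send_rows(increments=[[-1,0,0,0,0],[-1,0,0,0,0],[-1,0,0,0,0]])

```text
time: 27.52
tool_pos: [0.4524, 0.1258, 0.0402]
ee_rot: [0.342, 1.569, 0.15]
wrist_force: [1.2, 0.7, -3.3]
width: 0.0577
```

```bash
python3 - <<'E'
from h import *
plan(453.5,128.5,40,-10.8)
s=snap('wrist','w31')
c=cv2.resize(s['image'][160:350,180:380,::-1],None,fx=4,fy=4,interpolation=cv2.INTER_CUBIC)[:600]; cv2.imwrite('pics/w31z.png',c)
E
```

```text
t 27.52 p [452.4 125.8  40.2] zhead -11.0 q6 -1.23 w 57.7 F [ 1.2  0.7 -3.3]
 inc txyz [0.0002 0.0028 0.0006] roll -0.003 n rows 1
```

View pics/w31z.png

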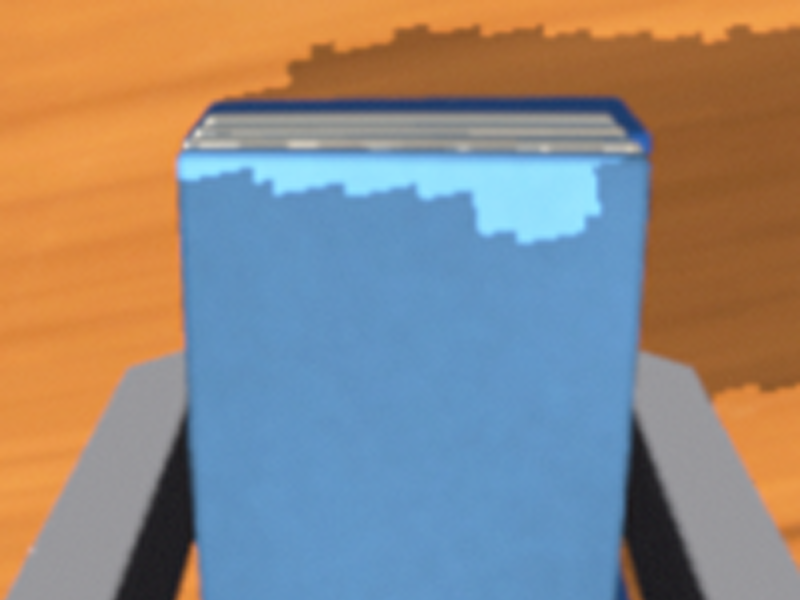

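```bash
python3 - <<'E'
from h import *
p=pose()[1];o=(180,160)
print('wall',tl('w31',4,[[184,136],[653,134]],.03,o),'bot',tl('w31',4,[[216,100],[621,99]],0,o));print('pile',tl('w31',4,[[179,156],[650,156]],p[2]+.0275,o),tl('w31',4,[[212,114],[612,114]],p[2]-.0025,o))
E
```

```text
wall [[ 10.1 -32.9 -38.7]
 [ 10.1  37.6 -39.1]] bot [[ 40.1 -32.3 -38.4]
 [ 40.1  37.6 -38.7]]
pile [[-27.6 -26.9 -44.6]
 [-27.5  30.  -44.6]] [[  2.4 -27.3 -43.6]
 [  2.5  30.  -43.7]]
```

Call:
send_rows(increments=[[-1,0.0,0.001,0,-0.002],[-1,0.004,0.001,0,-0.002],[-1,0.007,0.001,0,-0.002],[-1,0.009,0.001,0,-0.002],[-1,0.01,0.001,0,-0.002]])

```text
time: 27.98
tool_pos: [0.4529, 0.1268, 0.0304]
ee_rot: [0.257, 1.569, 0.067]
wrist_force: [-0.5, -0.9, 4.1]
width: 0.0579
```

Call:
send_rows(increments=[[-1,0.002,0,0,0],[-1,0.004,0,0,0],[-1,0.005,0,0,0],[-1,0.005,0,0,0]])

```text
time: 28.32
tool_pos: [0.4539, 0.1266, 0.0254]
ee_rot: [0.171, 1.566, -0.019]
wrist_force: [4.1, -1.3, 4.3]
width: 0.0579
```

```bash
python3 - <<'E'
from h import *
plan(453.5,128.5,22.5,-10.8)
s=snap('wrist','w32')
c=cv2.resize(s['image'][160:350,180:380,::-1],None,fx=4,fy=4,interpolation=cv2.INTER_CUBIC)[:600]; cv2.imwrite('pics/w32z.png',c)
E
```

```text
t 28.32 p [453.9 126.6  25.4] zhead -10.9 q6 -1.23 w 57.9 F [ 4.1 -1.3  4.3]
 inc txyz [ 0.0029  0.0018 -0.0007] roll -0.001 n rows 1
```

View pics/w32z.png

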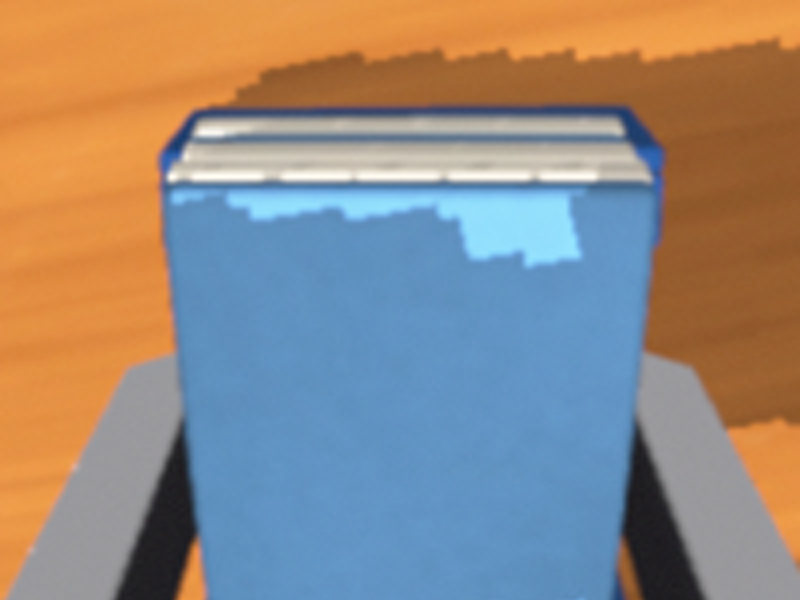

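Call:
send_rows(increments=[[-1,0.002,0,0,0],[-1,0.003,0,0,0],[-1,0.0035,0,0,0],[-1,0.0035,0,0,0],[-1,0.0035,0,0,0]])

```text
time: 28.78
tool_pos: [0.454, 0.1266, 0.0219]
ee_rot: [0.164, 1.566, -0.026]
wrist_force: [4.8, -1.3, 4.2]
width: 0.0579
```

Call:
send_rows(increments=[[-1,0,0,0.003,0],[-1,0,0,0.006,0],[-1,0,0,0.009,0],[-1,0,0,0.012,0],[-1,0,0,0.012,0]])

```text
time: 29.2
tool_pos: [0.463, 0.1242, 0.0192]
ee_rot: [-2.795, 1.568, -2.985]
wrist_force: [-0.0, -0.9, -3.0]
width: 0.0578
```

```bash
python3 - <<'E'
from h import *
plan(467,125,6.5,-10.8)
s=snap('wrist','w33')
c=cv2.resize(s['image'][160:350,180:380,::-1],None,fx=4,fy=4,interpolation=cv2.INTER_CUBIC)[:600]; cv2.imwrite('pics/w33z.png',c)
s=snap('scene','s33')
c=cv2.resize(s['image'][120:260,230:400,::-1],None,fx=4,fy=4,interpolation=cv2.INTER_CUBIC)[:600]; cv2.imwrite('pics/s33z.png',c)
E
```

```text
t 29.2 p [463.  124.2  19.2] zhead -10.9 q6 -1.24 w 57.8 F [-0.  -0.9 -3. ]
 inc txyz [0.0127 0.0016 0.0038] roll -0.001 n rows 1
```

View pics/w33z.png

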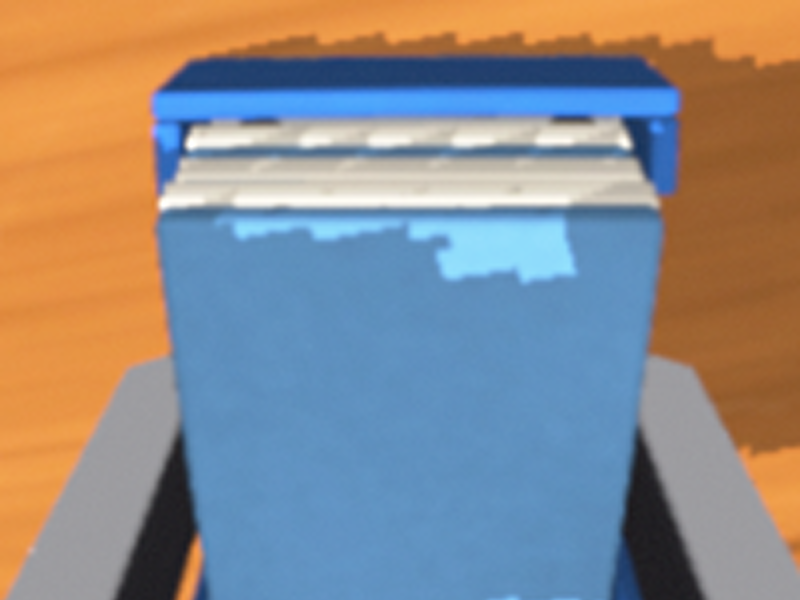

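View pics/s33z.png

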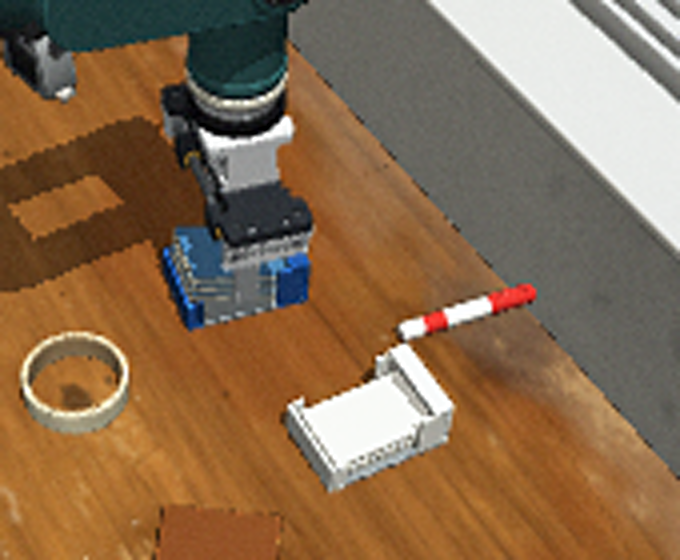

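Call:
send_rows(increments=[[-1,0.0,0,0.002,0],[-1,0.001,0,0.004,0],[-1,0.003,0,0.004,0],[-1,0.005,0,0.004,0],[-1,0.007,0,0.004,0]])

```text
time: 29.72
tool_pos: [0.4675, 0.1239, 0.0148]
ee_rot: [2.813, 1.57, 2.623]
wrist_force: [-4.9, 0.1, 4.2]
width: 0.0577
```

Call:
send_rows(increments=[[-1,0.001,0,0,0],[-1,0.003,0,0,0],[-1,0.005,0,0,0],[-1,0.006,0,0,0],[-1,0.006,0,0,0]])

```text
time: 30.13
tool_pos: [0.4674, 0.124, 0.0077]
ee_rot: [2.449, 1.57, 2.259]
wrist_force: [-3.1, 1.6, 2.9]
width: 0.0578
```

```bash
python3 - <<'E'
from h import *
plan(467,125,6.5,-10.8)
s=snap('wrist','w34')
c=cv2.resize(s['image'][160:350,180:380,::-1],None,fx=4,fy=4,interpolation=cv2.INTER_CUBIC)[:600]; cv2.imwrite('pics/w34z.png',c)
E
```

```text
t 30.13 p [467.4 124.    7.7] zhead -10.9 q6 -1.24 w 57.8 F [-3.1  1.6  2.9]
 inc txyz [ 0.0012  0.0009 -0.0006] roll -0.001 n rows 1
```

View pics/w34z.png

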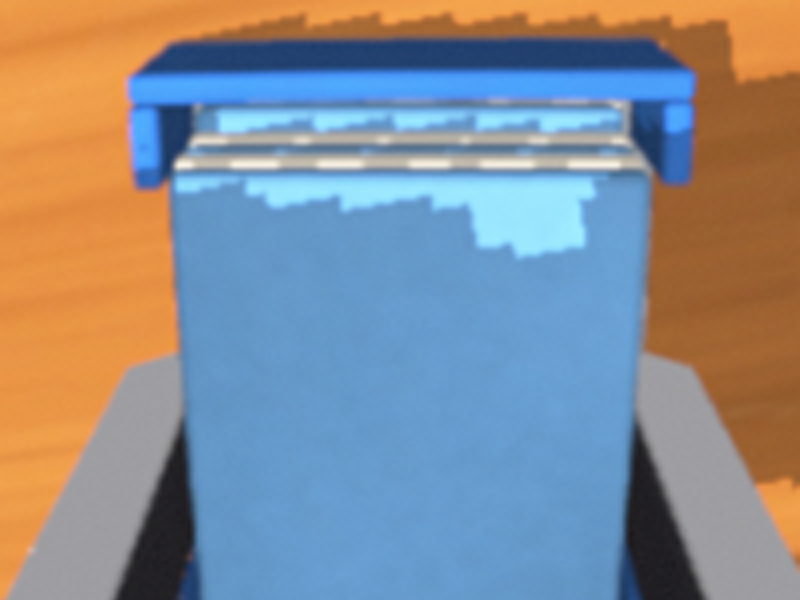

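Call:
send_rows(increments=[[-1,0.001,0,0,0],[0.5,0.001,0,0,0],[0.5,0.001,0,0,0],[0.5,0.001,0,0,0],[0.5,0.001,0,0,0]])

```text
time: 30.6
tool_pos: [0.4682, 0.1235, 0.0069]
ee_rot: [0.078, 1.57, -0.112]
wrist_force: [-0.1, 0.4, 0.3]
width: 0.0704
```

```bash
python3 - <<'E'
from h import *
plan(467,125,6.5,-10.8)
s=snap('wrist','w35')
c=cv2.resize(s['image'][160:350,180:380,::-1],None,fx=4,fy=4,interpolation=cv2.INTER_CUBIC)[:600]; cv2.imwrite('pics/w35z.png',c)
E
```

```text
t 30.6 p [468.2 123.5   6.9] zhead -10.9 q6 -1.24 w 70.4 F [-0.1  0.4  0.3]
 inc txyz [ 0.0004  0.0012 -0.0015] roll -0.002 n rows 1
```

View pics/w35z.png

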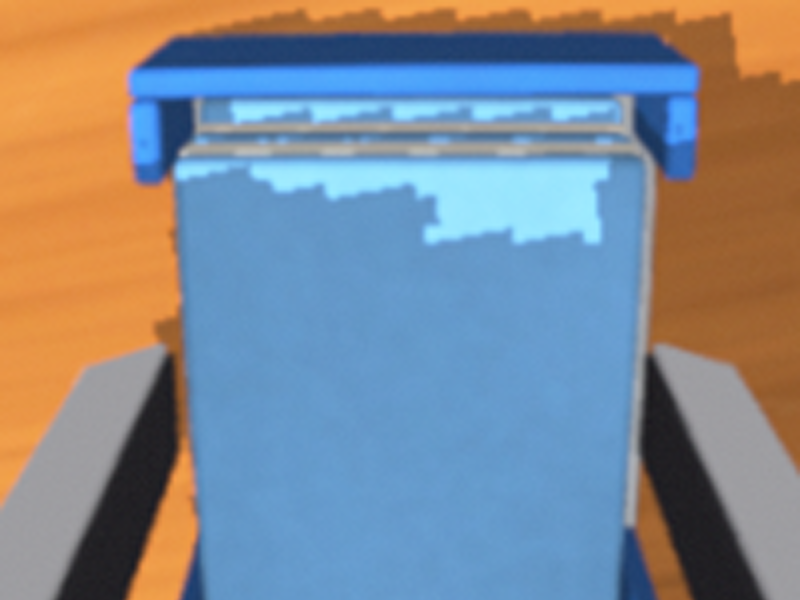

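```bash
python3 - <<'E'
from h import *
o=(180,160)
for n,px,z in (('wall',[[130,68],[698,68]],.03),('b',[[198,97],[630,97]],.014),('m',[[192,125],[634,128]],.024),('t',[[176,158],[648,158]],.034)): print(n,tl('w35',4,px,z,o))
E
```

```text
wall [[-23.1 -33.5 -54.6]
 [-23.1  36.4 -54.7]]
b [[ -7.1 -27.7 -47.8]
 [ -7.1  30.8 -47.9]]
m [[-17.1 -27.  -46.1]
 [-17.1  29.8 -45.7]]
t [[-27.1 -27.4 -44.1]
 [-27.1  29.9 -44.2]]
```

Call:
send_rows(increments=[[0.6,-0.03,0,0,0],[0.6,-0.07,0,0,0],[0.6,-0.11,0,0,0],[-1,-0.12,0,0,0],[-1,-0.12,0,0,0]])

```text
time: 31.07
tool_pos: [0.4708, 0.1241, 0.1317]
ee_rot: [0.326, 1.561, 0.136]
wrist_force: [0.5, 0.4, -0.0]
width: 0.0649
```

```bash
python3 - <<'E'
from h import *
s=snap('wrist','w36')
c=cv2.resize(s['image'][190:340,180:380,::-1],None,fx=4,fy=4,interpolation=cv2.INTER_CUBIC)[:600]; cv2.imwrite('pics/w36z.png',c)
plan(549,-412,110,-24)
E
```

```text
t 31.12 p [469.  123.8 128.5] zhead -10.9 q6 -1.24 w 61.4 F [-0.3 -0.6  0.2]
 inc txyz [ 0.0185 -0.5111  0.1797] roll 0.229 n rows 13
```

View pics/w36z.png

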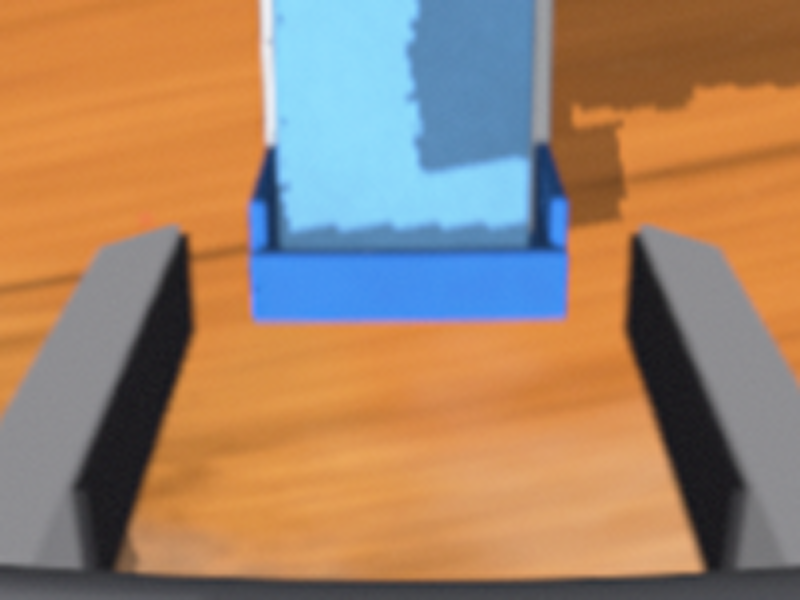

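Call:
send_rows(increments=[[-1,0,-0.038,0.013,0.05],[-1,0,-0.077,0.027,0.1],[-1,0,-0.115,0.04,0.15],[-1,0,-0.153,0.054,0.2],[-1,0,-0.192,0.067,0.229]])

```text
time: 31.53
tool_pos: [0.4957, -0.0787, 0.1237]
ee_rot: [-3.031, 1.566, 2.832]
wrist_force: [1.2, 0.3, -1.1]
width: 0.0279
```

```bash
python3 - <<'E'
from h import *
plan(549,-412,120,-24)
E
```

```text
t 31.53 p [495.7 -78.7 123.7] zhead -24.1 q6 -1.42 w 27.9 F [ 1.2  0.3 -1.1]
 inc txyz [ 0.0029 -0.2825  0.1847] roll -0.002 n rows 9
```

Call:
send_rows(increments=[[-1,0,-0.033,0.022,0],[-1,0,-0.066,0.043,0],[-1,0,-0.099,0.065,0],[-1,0,-0.132,0.086,0],[-1,0,-0.165,0.108,0]])

```text
time: 31.95
tool_pos: [0.5272, -0.2732, 0.1231]
ee_rot: [2.963, 1.565, 2.544]
wrist_force: [1.2, 0.9, 0.1]
width: 0.0006
```

Call:
send_rows(increments=[[-1,0,-0.033,0.022,0],[-1,0,-0.066,0.043,0],[-1,0,-0.1,0.065,0],[-1,0,-0.117,0.077,0],[-1,0,-0.117,0.077,0]])

```text
time: 32.37
tool_pos: [0.5496, -0.4142, 0.1214]
ee_rot: [3.081, 1.565, 2.657]
wrist_force: [-0.6, -0.3, -0.6]
width: 0.0004
```

Call:
send_rows(increments=[[-1,0,0,0,0],[-1,0,0,0,0],[-1,0,0,0,0]])

```text
time: 32.62
tool_pos: [0.5514, -0.4085, 0.1257]
ee_rot: [2.675, 1.568, 2.258]
wrist_force: [0.4, -0.4, 0.5]
width: 0.0004
```

```bash
python3 - <<'E'
from h import *
plan(549,-412,53,-24)
E
```

```text
t 32.62 p [ 551.4 -408.5  125.7] zhead -23.9 q6 -1.87 w 0.4 F [ 0.4 -0.4  0.5]
 inc txyz [ 0.0727 -0.0042 -0.0006] roll 0.001 n rows 2
```

Call:
send_rows(increments=[[-1,0.02,-0.004,0,0],[-1,0.045,-0.004,0,0],[-1,0.058,-0.004,0,0],[-1,0.066,-0.004,0,0],[-1,0.072,-0.004,0,0]])

```text
time: 33.03
tool_pos: [0.5496, -0.4119, 0.0555]
ee_rot: [2.586, 1.568, 2.168]
wrist_force: [-3.4, 4.9, 8.6]
width: 0.0009
```

Call:
send_rows(increments=[[-1,0.003,0,0,0],[-1,0.006,0,0,0],[-1,0.006,0,0,0],[-1,0.006,0,0,0]])

```text
time: 33.37
tool_pos: [0.5496, -0.412, 0.0551]
ee_rot: [2.169, 1.57, 1.752]
wrist_force: [-8.5, 7.3, 17.3]
width: 0.0005
```

Call:
send_rows(increments=[[-1,-0.03,0,0,0],[-1,-0.06,0,0,0],[-1,-0.09,0,0,0],[-1,-0.09,0,0,0]])

```text
time: 33.7
tool_pos: [0.5531, -0.4158, 0.1488]
ee_rot: [-0.303, 1.556, -0.72]
wrist_force: [1.4, 0.4, 1.4]
width: 0.0005
```

```bash
python3 - <<'E'
from h import *
s=snap('top','t40'); a=s['image'][:,:,::-1]
cv2.imwrite('pics/t40z.png',cv2.resize(a[160:230,210:330],None,fx=6,fy=6,interpolation=cv2.INTER_CUBIC))
s=snap('scene','s40'); a=s['image'][:,:,::-1]
cv2.imwrite('pics/s40z.png',cv2.resize(a[165:250,260:350],None,fx=7,fy=7,interpolation=cv2.INTER_CUBIC)[:600])
snap('wrist','w40'); plan(549,-412,120,-24)
E
```

```text
t 33.85 p [ 550.2 -413.5  139.4] zhead -24.0 q6 -1.88 w 0.6 F [-0.   0.5 -0.1]
 inc txyz [ 0.0194  0.0009 -0.0017] roll 0.001 n rows 1
```

View pics/t40z.png

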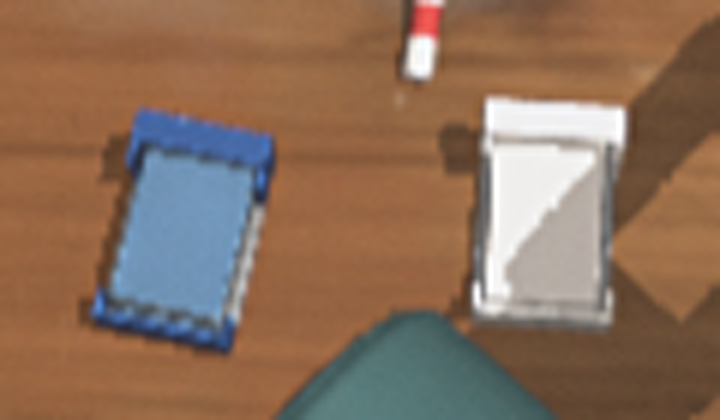

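View pics/s40z.png

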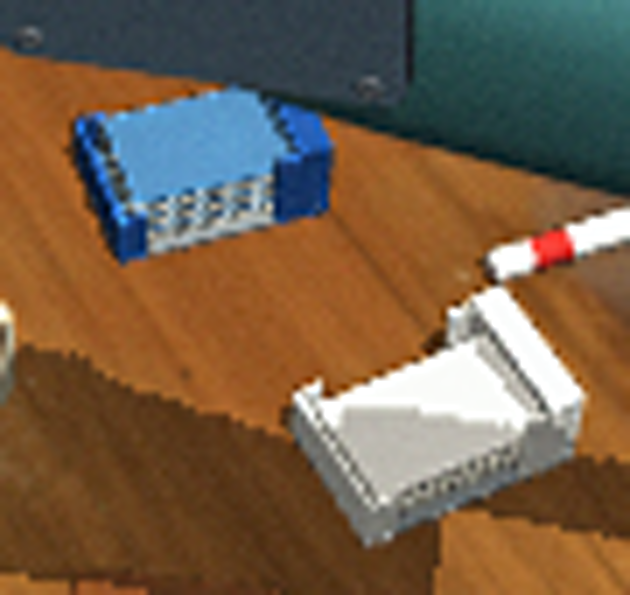

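View pics/w40.png

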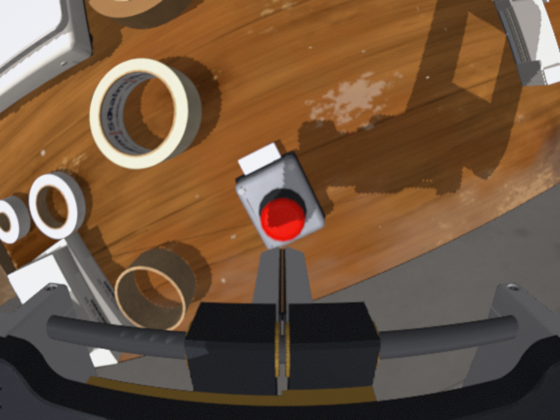

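```bash
python3 - <<'E'
from h import *
print(robot.close_job())
E
```

```text
the job is handed in; nothing more can be done
None
```

I packed both colours and pressed the plunger after each set, and handed the job in at about 34 s. The hand-in gave no verdict.

- **White:** I squared the two white tiles into one pile and tipped it against the tray's low wall, by my estimate about 0.3 rad (17°). I then slid it under the lip and let it down. The top tile measured within about 1 mm of the tray centre.
- **First press:** The fingers stopped at z = 55.1 mm, the full 14 mm of travel, with 22 N upward force.
- **Blue:** I re-squared the crooked pair, stacked it on the single tile, and tipped in all three the same way. The tiles measured about -1.7, +0.2 and +1.9 mm lengthwise and 1 mm or less sideways.
- **Second press:** It again stopped at 55.1 mm, with 17 N.

**Last checks:** The final pictures show both sets flat in their trays under the lips, with the plunger back up. The gripper was clear of everything, about 14 cm above the bench. I judged flatness by eye and by the tile edges fitting the expected heights, not by an angle measurement. I kept well clear of the tape measure but did not re-measure it at the end.

**What disagreed:** The top and wrist cameras differed by 2–4 mm on positions, so I set the fits from wrist views of pile against tray. My first attempt to square the crooked blue pair jammed at about 12°, and I fixed it by turning the held tile to match the one below.

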